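# Hang the freshly varnished ceramic holder from the long rail hook on the rail

### The arm

A 6-joint arm with a two-finger parallel gripper is mounted at the origin on the work surface. World frame = base frame: x ahead of the robot, y to its left, z up, the work surface at z = 0. Lengths are in m, angles in rad, forces in N, time in s.
With the tool pointing down it reaches from about 0.3 to 0.85 m from the base axis. Payload 4.2 kg.
Tool frame: the origin (TCP) lies where the fingers leave the gripper's body, on its centre line; the fingertips stand 78 mm ahead of it and the grasp point (between the pads) lies env.tcp_to_grasp ahead of it (env.tcp_to_grasp is the distance from the TCP to the grasp point, in m); z points along the fingers, y is the line along which they close (so a half turn about z gives the same grasp; the last joint's range is limited). The gripper opens to 91 mm and grips with 3 to 60 N. Pads are 32 mm wide; open, the fingers measure 118 mm over their backs; the gripper's body (76 mm by 178 mm) begins 60 mm behind the grasp point.
Start: joints at [-1.284, 0.32, 1.565, -0, 1.257, -0.02], TCP at [0.174, -0.548, 0.292] pointing down, gripper open.
Joint ranges: [-3.11, 3.11], [-0.84, 2.01], [0.21, 2.61], [-1.34, 4.49], [0.05, 2.63], [-2.56, 2.56]. Speed limits (rad/s): [2.57, 2.57, 3.14, 3.14, 3.14, 3.14].

### API

Orientations are given as a unit quaternion [x, y, z, w].
In Python, from workcell import env gives the robot as it stands.
- The arm moves only by the tool play_rows, never from a script. Its argument "plan" is a list of rows, each a list of 2 entries, a list of its own where there are three numbers: the shift along the world's x, y, z in units of 25 mm (1.0 is 25 mm), then the turn, a rotation vector about the world's x, y, z in units of 6 degrees (1.0 is 6 degrees). A call has 1 to 20 rows; each row is the pose to reach, as a shift and turn from the pose commanded when the call began; what a row does not reach only later rows make up. A row lasts 1/8 s, in which the tool goes at most 62.5 mm and 10.7 degrees, less where a joint would pass 70% of its speed; a pose out of reach is approached as far as the arm can. A call with a gripper value outside its range is refused whole. "jaw" is the closure in counts, from 0 (fully open) to 255 (shut), set as the call begins (left out, the last holds). The fingers move at their own pace and stop on an object; "newtons" is the grip in N (left out, the last holds). Time passes only in rows, so rows that repeat a pose let the fingers close. It gives the time, the measured TCP pose, the force, the opening and the grip force at its end, in the units of the state.
- env.get_obs(): the state, without advancing time (a new reading comes with each control period).
- env.capture(name): name is "scene" or "top" or "wrist"; returns a dict with "frame" (400x640x3 uint8, red, green, blue), "vertical_fov" (degrees; the focal length in pixels is half the picture's height over the tangent of half this angle, whatever the lens; pixels are square), "cx", "cy" (the principal point, pixels), "k1" (the pictures are not rectified: a ray, as slopes to the right and down, at radius r is drawn at 1 + k1 r^2 times it, then the intrinsics apply), "R" (3x3) and "t" (3): a world point X has camera coordinates R X + t. Camera axes: x right, y down, z forward; pixel columns grow to the right and rows downward; lengths in m; the calibration is good to about 2 mm. A picture is of the moment at which its call begins. There is no depth.
- env.sign_off(): hands the job in; it is judged then, once.
The state is a dict: "clock": time; "q": joint angles; "joint_vel": joint speeds; "tau": joint torques, N m; "position": TCP position; "orientation": TCP orientation; "force": force on the tool from outside, world axes, zero at the start; "moment": the same for the moment, N m; "gripper_width": finger opening in m; "gripper_force": force on a finger pad.
Only numpy, scipy, OpenCV 4.12 (cv2) and the standard library are available. Lean on these libraries where they do the work, as an engineer would, in place of code of your own. Each camera call takes 0.05 s, during which the arm holds its last target. There are 200 camera calls.

### The job

The small ceramic holder with the wire bail has just been varnished and must hang up to dry: take the long rail hook off the rail, pick the holder up by its bail with the hook's lower loop, and hang hook and holder back on the rail, so that the holder hangs free and still. Keep the gripper off the holder and its bail, let it touch nothing but the tray it stands on and the hook, and leave the short hook, the tall holder, the tying tool and the pump where they are.

Things in the scene. Friction and masses are not known exactly. Their poses are not given: they have to be found in the camera images.
- rail_stand: Fixed stainless stand: a level round bar 14 mm thick along its y axis, top 265 mm above the table, on two 16 mm round posts at y = -200 and +200 mm, each with a flat foot 150 mm long in x, 26 mm wide, 10 mm high. Origin on the table midway between the posts; -x is the robot's side.
- rail_mid (a point): Middle of the bar, on top of it (265 mm above the table); axes as the stand's: y along the bar.
- long_hook: Long rail hook, loose, 140 g, 120 mm tall, C-shaped, bent from stainless strip 18 mm wide (along its y) and 4 mm thick, the C in its x-z plane, z up: upper loop open below, straight upright shank on its -x side (x = -21.5 mm), lower loop open above, both free ends at +x. It starts hanging on the bar, its x pointing roughly away from the robot. Origin inside the top of its upper loop.
- hook_mid (a point): Centre of the long hook, half-way up. Good grip: the two straight upright legs of the upper loop, 25 to 37 mm above this point, outer faces 47 mm apart (x = -23.5 and +23.5 mm), closing along x with the bar passing between the fingers.
- hook_crown (a point): Inside top of the long hook's upper loop, where the bar touches, 56 mm above hook_mid. Loop inside width 39 mm; its free end (+x) reaches 31 mm below this point. So the hook comes off the bar when raised over 31 mm and moved towards its -x, and goes on moving towards its +x.
- hook_seat (a point): Inside bottom of the long hook's lower loop, where the bail must rest, 112 mm below hook_crown. Loop inside width 39 mm; its free end (+x) stands 31 mm higher than this point. It goes under a bail moving towards its +x, then lifts it.
- holder: The small white ceramic holder to hang, loose, about 0.2 to 0.42 kg: open round cup 60 mm high, 80 mm across the rim, 66 mm across the foot, with a rigid upright wire bail (6 mm round wire) in its y-z plane: legs at y = -43 and +43 mm up to 86 mm high, then an arch whose top is 127 mm high. Origin at the centre of its underside; it stands on the tray floor.
- bail_peak (a point): Underside of the top of the bail's arch, 121 mm above the holder's underside; the wire there runs along y.
- tray: Fixed stainless tray, 360 mm (x) by 330 mm (y), rim 22 mm high and 3 mm thick, floor 3 mm thick; origin at the centre of its underside, on the table.
- tall_holder: Bystander: taller white ceramic holder without bail, loose, round, 72 mm across, 112 mm high, standing on the tray about 97 mm from the small holder, on one side of its bail plane, close enough to block that side. Origin at the centre of its underside.
- tying_tool: Bystander: flat plastic balloon tying tool, loose, 100 mm long (y), 40 mm wide (x), 16 mm thick, lying on the tray on the other side of the small holder. Origin on its underside, near its middle.
- pump: Bystander: electric balloon pump, loose, 1.1 kg, shell 200 mm (x) by 150 mm (y), 128 mm high, with two nozzles at x = 25, y = -36 and +36 mm that reach 165 mm high. Origin at the centre of its underside. It stands behind the bar and partly below it.
- short_hook: Bystander: shorter hook of the same kind, 88 mm tall, hanging on the bar. Origin inside the top of its upper loop.
There are look-alikes about, which are no part of the job. Leave any black or pink look-alike of the long_hook alone. What is shaped like the holder but purple is not meant.

How it is judged:
By the outcome, as a careful person would: the job done as asked, in the order asked, and still so for the second after the job is handed in, with the robot touching nothing.
It also fails if it takes over 72 s, if anything falls off the work surface, if the arm or the gripper's body presses on something with over 40 N, if the wrist force passes 120 N, or if a joint passes its speed limit or range.

## Working session

There is one attempt and no reset: what is moved stays moved. The work goes in short steps, Python scripts to look and compute and a tool call to move; the robot and the scene stay as the last step left them, time stands still between calls to the robot, and variables do not carry over. Pictures are saved under pics/ and viewed, at most 10 in all, crops included, and the job is handed in when it is done.

Besides the shell and the picture viewer there is one more tool, called after ">>>" by a JSON object that holds its "method" and its "body". play_rows: Moves the arm, as the interface text tells. Its arguments: {"type":"object","properties":{"plan":{"type":"array"},"jaw":{"type":"number"},"newtons":{"type":"number"}},"required":["plan"]}

```bash
ls; mkdir -p pics; cat > h.py <<'E'
import numpy as np, cv2
from workcell import env
def K(c):
    f=200/np.tan(np.radians(c["vertical_fov"])/2)
    return f
def ray(c,u,v):
    f=K(c); d=np.array([(u-c["cx"])/f,(v-c["cy"])/f]); p=d.copy()
    for _ in range(20): p=d/(1+c["k1"]*(p@p))
    R=np.array(c["R"]);t=np.array(c["t"])
    w=R.T@np.array([p[0],p[1],1]); return -R.T@t, w/np.linalg.norm(w)
def onz(c,u,v,z):
    o,d=ray(c,u,v); return o+d*(z-o[2])/d[2]
def tri(r1,r2):
    (o1,d1),(o2,d2)=r1,r2
    s=np.linalg.lstsq(np.c_[d1,-d2],o2-o1,rcond=None)[0]
    a=o1+s[0]*d1;b=o2+s[1]*d2
    return (a+b)/2,np.linalg.norm(a-b)
def proj(c,X):
    p=np.array(c["R"])@np.array(X)+np.array(c["t"]);p=p[:2]/p[2]
    p=p*(1+c["k1"]*(p@p));return p*K(c)+[c["cx"],c["cy"]]
def snap(n,fn):
    c=env.capture(n); cv2.imwrite("pics/"+fn,cv2.cvtColor(c["frame"],cv2.COLOR_RGB2BGR)); 
    import pickle; pickle.dump(c,open("pics/"+fn+".pkl","wb")); return c
def load(fn):
    import pickle; return pickle.load(open("pics/"+fn+".pkl","rb"))
E
python3 - <<'E'
from h import *
for n in("scene","top"):
    c=snap(n,n+"0.png"); print(n,c["vertical_fov"],c["cx"],c["cy"],c["k1"],(-np.array(c["R"]).T@c["t"]).round(3),np.array(c["R"]).round(2).tolist())
o=env.get_obs();print(o,env.tcp_to_grasp)
E
```

```text
pics
scene 47.886930148519795 324.4873434911857 204.27315922539876 0.0161944675152521 [ 1.048 -0.802  0.769] [[0.78, 0.62, 0.01], [0.35, -0.43, -0.83], [-0.51, 0.66, -0.55]]
top 55.050240655758614 320.1476116645452 204.16635229028935 0.0022363946934591435 [ 0.433 -0.097  1.168] [[-0.01, -1.0, 0.02], [-1.0, 0.0, -0.09], [0.09, -0.02, -1.0]]
{'clock': 0.1, 'q': array([-1.28402130e+00,  3.20210806e-01,  1.56553098e+00, -1.91715575e-05,
        1.25740139e+00, -1.99982124e-02]), 'joint_vel': array([ 0.00026317, -0.00129332, -0.00136964,  0.00217483, -0.00173836,
       -0.00123571]), 'tau': array([ 1.83523161e-04, -4.13332558e+01, -2.32509649e+01,  7.29378755e-02,
        4.22189513e-02, -5.32126364e-05]), 'position': array([ 0.17354697, -0.54784683,  0.29152423]), 'orientation': array([ 9.88258569e-01,  1.52788744e-01, -1.12140033e-04, -7.67161739e-04]), 'force': array([ 0.45435965, -0.6746844 ,  0.09663428]), 'moment': array([ 0.00467137, -0.02635865,  0.05584749]), 'gripper_force': 0.0, 'gripper_width': 0.09114660985751957} 0.0595
```

View pics/scene0.png

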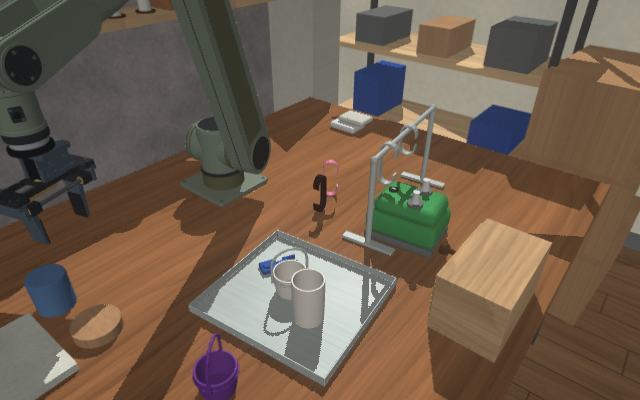

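View pics/top0.png

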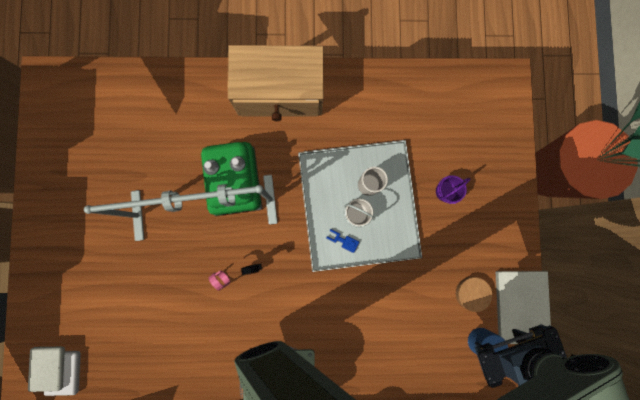

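Scene view: bar from (374,158) to (434,108), two steel hooks on it around (390,145) and (408,140). Black and pink decoy hooks are at (320,192) and (331,175), the small holder at (289,278) with its bail arch, the tall holder at (308,298) and the purple decoy at (216,370). In the top view the bar hooks are at (170,200) and (225,195). I'll crop in close.

```bash
python3 - <<'E'
from h import *
s=cv2.imread("pics/scene0.png");t=cv2.imread("pics/top0.png")
a=cv2.resize(s[95:225,355:455],(400,520)[::1],interpolation=cv2.INTER_CUBIC)
a=cv2.resize(s[100:200,360:460],(400,400),interpolation=cv2.INTER_CUBIC)
b=cv2.resize(s[230:330,250:350],(400,400),interpolation=cv2.INTER_CUBIC)
c=cv2.resize(t[170:220,80:280],(800,200),interpolation=cv2.INTER_CUBIC)
cv2.imwrite("pics/crop1.png",np.vstack([np.hstack([a,b]),c]))
E
```

```text
(no output)
```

View pics/crop1.png

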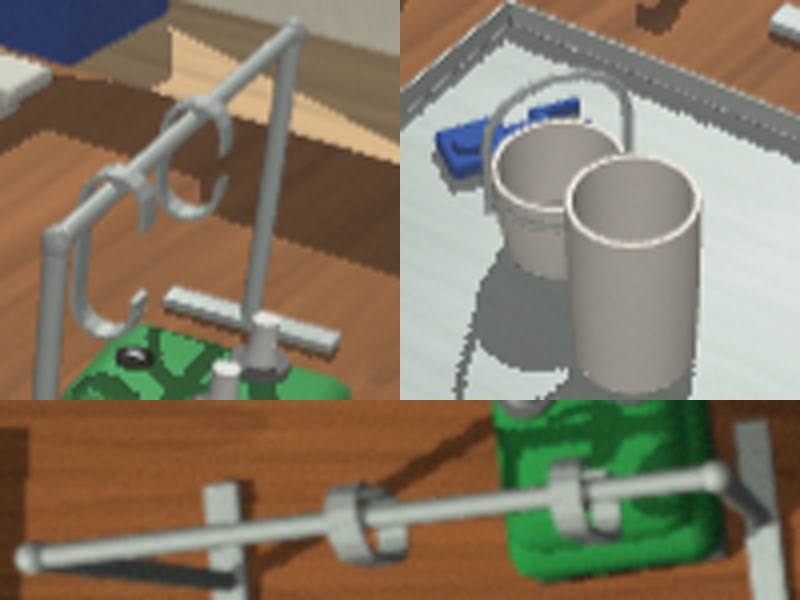

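The scene crop shows the long hook at (389,144), nearer the near post and reaching down to the pump. The short hook is at (410,126). Candidates for the long hook are steel (389,144), short steel (410,126), black (320,192) and pink (331,175); I choose the steel one at (389,144), seen from above at (222,194). The small bail holder (289,278) is partly behind the tall one (308,298).

```bash
python3 - <<'E'
from h import *
s=load("scene0.png");t=load("top0.png")
def both(a,b): 
    p,e=tri(ray(s,*a),ray(t,*b)); return p.round(4),round(e,4)
print("post-y",both((373.7,160),(259,189.5)),"post+y",both((433,107.5),(87.5,209.5)))
print("long crown",both((389.5,144.5),(221.8,193.7)),"short",both((410,126),(166,200)))
A=onz(t,259,189.5,.258);B=onz(t,87.5,209.5,.258);print("bar by top",A,B,np.degrees(np.arctan2(*(B-A)[:2])), np.linalg.norm(B-A))
for n,p in dict(long=(221.8,193.7),short=(166,200)).items(): print(n,onz(t,*p,.265).round(4))
hsv=cv2.cvtColor(t["frame"],cv2.COLOR_RGB2HSV)
g=cv2.inRange(hsv,(45,90,30),(80,255,255)); c=max(cv2.findContours(g,0,1)[0],key=cv2.contourArea); r=cv2.boxPoints(cv2.minAreaRect(c))
print("pump corners z.1",[onz(t,*p,.11)[:2].round(3).tolist() for p in r])
print("nozzles",[onz(t,*p,.165)[:2].round(3).tolist() for p in((212,166),(238,162))])
print("small rim",onz(t,359,213,.063).round(3),"tall",onz(t,373.5,180,.115).round(3))
print("tool",onz(t,343,241,.015).round(3),"black",onz(t,251,270,.06).round(3),"pink",onz(t,219,281,.06).round(3))
print("black top scene+base", both((320,176),(262,267)),both((331,161),(228,270)))
print("tray",[onz(t,*p,.022)[:2].round(3).tolist() for p in((300,154),(405,141),(421,259),(313,271))])
print("bail top by scene", [onz(s,293.7,248.7,z).round(4).tolist() for z in (.127,.130)])
cv2.imwrite("pics/crop2.png",np.hstack([cv2.resize(cv2.cvtColor(t["frame"],4)[150:250,320:420],(500,500),interpolation=2),cv2.resize(cv2.cvtColor(t["frame"],4)[250:300,200:275],(300,200),interpolation=2).repeat(1,0) if 0 else cv2.copyMakeBorder(cv2.resize(cv2.cvtColor(t["frame"],4)[250:300,200:275],(300,200),interpolation=2),0,300,0,0,0)]))
E
```

```text
post-y (array([0.5479, 0.027 , 0.2579]), np.float64(0.0014)) post+y (array([0.5014, 0.4269, 0.2572]), np.float64(0.0005))
long crown (array([0.5379, 0.1139, 0.2629]), np.float64(0.002)) short (array([0.5233, 0.2432, 0.2652]), np.float64(0.0023))
bar by top [0.54731888 0.02658569 0.258     ] [0.50149146 0.42663513 0.258     ] -6.534997325382977 0.4026657447813897
long [0.5368 0.1128 0.265 ]
short [0.5224 0.2425 0.265 ]
pump corners z.1 [[0.688, 0.213], [0.706, 0.066], [0.577, 0.049], [0.559, 0.195]]
nozzles [[0.622, 0.163], [0.632, 0.095]]
small rim [ 0.502 -0.236  0.063] tall [ 0.591 -0.271  0.115]
tool [ 0.422 -0.192  0.015] black [0.342 0.074 0.06 ] pink [0.312 0.164 0.06 ]
black top scene+base (array([0.3627, 0.0388, 0.14  ]), np.float64(0.0178)) (array([0.3494, 0.1204, 0.149 ]), np.float64(0.0002))
tray [[0.685, -0.064], [0.725, -0.385], [0.367, -0.424], [0.334, -0.102]]
bail top by scene [[0.5129, -0.2268, 0.127], [0.5155, -0.2295, 0.13]]
```

View pics/crop2.png

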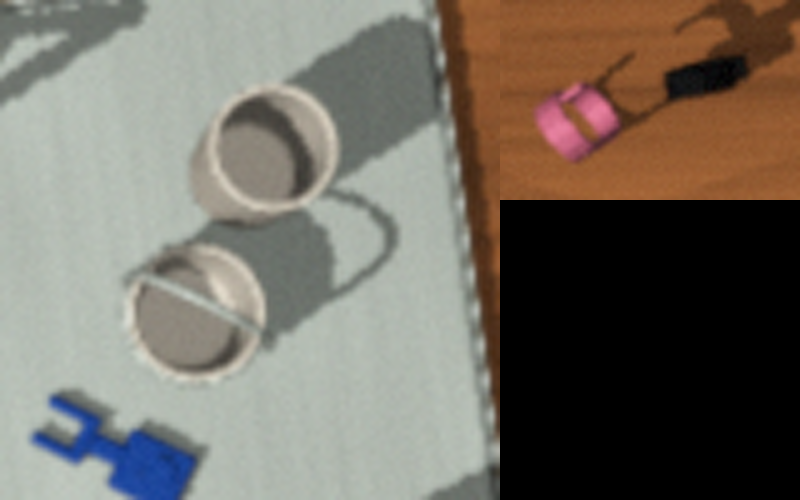

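Crop 2: the small holder's rim centre is at top pixel (359,212), with its bail running from (346,204) to (374,218). The tall holder is on the far (+x) side at (373,180) and the tying tool on the near side, so I approach along yaw of about -24°. The pump blocks the bar at local y from -0.18 to -0.04. I'll hang at local y of about +0.108, midway between the short hook and the +y post.

Next I move above the long hook.

>>> {"method": "play_rows", "body": {"plan": [[[0, 0, 2.4], [0, 0, 0]], [[0, 0, 4.8], [0, 0, 1]], [[0.5, 1, 7], [0, 0, 2]], [[1.5, 3, 7], [0, 0, 3]], [[2.6, 5, 7], [0, 0, 4]], [[3.7, 7, 7], [0, 0, 5]], [[4.8, 9, 7], [0, 0, 6]], [[5.9, 11, 7], [0, 0, 7]], [[7, 13, 7], [0, 0, 8]], [[8.1, 15, 7], [0, 0, 9]], [[9.2, 17, 7], [0, 0, 10]], [[10.3, 19, 7], [0, 0, 11]], [[11.4, 21, 7], [0, 0, 12]], [[12.5, 23, 7], [0, 0, 13.2]], [[13.6, 25, 7], [0, 0, 13.2]], [[14.5, 26.4, 7], [0, 0, 13.2]], [[14.5, 26.4, 7], [0, 0, 13.2]], [[14.5, 26.4, 7], [0, 0, 13.2]], [[14.5, 26.4, 7], [0, 0, 13.2]]]}}

```text
clock: 2.48
position: [0.5356, 0.1108, 0.4676]
orientation: [0.665, 0.747, 0.0, 0.0]
force: [0.0, 0.3, -0.0]
gripper_width: 0.0913
gripper_force: 0.0
```

```bash
python3 - <<'E'
from h import *
c=snap("wrist","w1.png");o=env.get_obs();print(o["position"],o["orientation"],o["clock"],(-np.array(c["R"]).T@c["t"]).round(3),np.array(c["R"]).round(2).tolist(),c["vertical_fov"],c["k1"])
for X in [(.537,.113,.265),(.547,.027,.265),(.522,.2425,.265)]: print(proj(c,X).round(0))
E
```

```text
[0.53560227 0.11075644 0.46775502] [6.64636256e-01 7.47167016e-01 1.74518991e-04 2.60078076e-04] 2.525 [0.528 0.186 0.56 ] [[0.99, 0.12, 0.0], [0.11, -0.96, 0.27], [0.03, -0.27, -0.96]] 59.19346121330674 0.020917476904701793
[317. 193.]
[317. 284.]
[317.  26.]
```

View pics/w1.png

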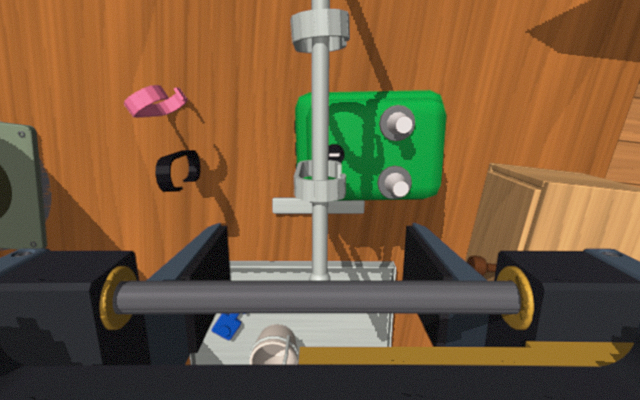

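The wrist view shows the long hook at (320,183) on the bar and the short one at (320,30). The gripper is nearly aligned with the bar. I'll zoom in to check the hook's place along y and its yaw.

```bash
python3 - <<'E'
from h import *
c=load("w1.png");im=cv2.cvtColor(c["frame"],4)[140:230,265:385]
im=cv2.resize(im,None,fx=6,fy=6,interpolation=2)
ux=np.array([.9935,.1138,0]);uy=np.array([-.1138,.9935,0])
C=np.array([.537,.113,.265])
for a in(-.0235,.0235):
  for b in(-.009,.009):
    p=(proj(c,C+a*ux+b*uy+[0,0,-.02])-[265,140]+.5)*6; cv2.circle(im,tuple(p.astype(int).tolist()),4,(0,0,255),-1)
cv2.imwrite("pics/w1z.png",im)
E
```

```text
(no output)
```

View pics/w1z.png

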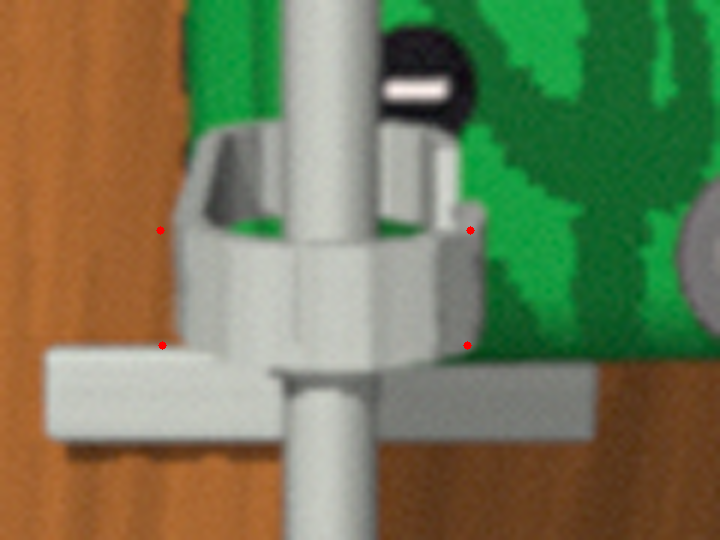

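>>> {"method": "play_rows", "body": {"plan": [[[0.14, 0.09, -1], [0, 0, 0]], [[0.14, 0.09, -2.2], [0, 0, 0]], [[0.14, 0.09, -3.4], [0, 0, 0]], [[0.14, 0.09, -4.4], [0, 0, 0]], [[0.14, 0.09, -5.2], [0, 0, 0]], [[0.14, 0.09, -6], [0, 0, 0]], [[0.14, 0.09, -6.5], [0, 0, 0]], [[0.14, 0.09, -6.7], [0, 0, 0]], [[0.14, 0.09, -6.7], [0, 0, 0]], [[0.14, 0.09, -6.7], [0, 0, 0]]]}}

```text
clock: 3.78
position: [0.54, 0.1141, 0.3006]
orientation: [0.664, 0.748, 0.001, 0.0]
force: [0.1, -0.3, -0.6]
gripper_width: 0.0912
gripper_force: 0.0
```

>>> {"method": "play_rows", "body": {"plan": [[[0, 0, 0], [0, 0, 0]], [[0, 0, 0], [0, 0, 0]], [[0, 0, 0], [0, 0, 0]], [[0, 0, 0], [0, 0, 0]], [[0, 0, 0], [0, 0, 0]], [[0, 0, 0], [0, 0, 0]], [[0, 0, 0], [0, 0, 0]], [[0, 0, 0], [0, 0, 0]], [[0, 0, 0], [0, 0, 0]], [[0, 0, 0], [0, 0, 0]]], "jaw": 255, "newtons": 40}}

```text
clock: 5.03
position: [0.5396, 0.1141, 0.2997]
orientation: [0.664, 0.748, -0.0, -0.0]
force: [-1.1, -0.5, -0.2]
gripper_width: 0.0465
gripper_force: 40.0
```

>>> {"method": "play_rows", "body": {"plan": [[[0, 0, 0.6], [0, 0, 0]], [[0, 0, 1.4], [0, 0, 0]], [[0, 0, 2.2], [0, 0, 0]], [[0, 0, 2.8], [0, 0, 0]], [[0, 0, 2.8], [0, 0, 0]], [[-1, -0.1, 2.8], [0, 0, 0]], [[-2.2, -0.25, 2.8], [0, 0, 0]], [[-3.4, -0.4, 2.8], [0, 0, 0]], [[-4, -1, 2.8], [0, 0, 0]], [[-4.06, -2.5, 2.8], [0, 0, -0.5]], [[-4.06, -4.2, 2.8], [0, 0, -1.3]], [[-4.06, -6, 2.8], [0, 0, -2.3]], [[-4.06, -7.8, 2.8], [0, 0, -3.3]], [[-4.06, -9.6, 2.8], [0, 0, -4.3]], [[-4.06, -11.2, 2.8], [0, 0, -5]], [[-4.06, -12.3, 2.8], [0, 0, -5.13]], [[-4.06, -12.86, 2.8], [0, 0, -5.13]], [[-4.06, -12.86, 2.8], [0, 0, -5.13]], [[-4.06, -12.86, 2.8], [0, 0, -5.13]]]}}

```text
clock: 7.4
position: [0.438, -0.2066, 0.3699]
orientation: [0.838, 0.545, 0.0, -0.0]
force: [0.1, 0.3, -0.2]
gripper_width: 0.0002
gripper_force: 0.0
```

```bash
python3 - <<'E'
from h import *
c=snap("wrist","w2.png");s=snap("scene","s2.png");t=snap("top","t2.png");o=env.get_obs();print(o["position"],o["orientation"],o["gripper_width"],o["gripper_force"])
A=cv2.cvtColor(c["frame"],4);B=cv2.cvtColor(s["frame"],4)[180:340,215:375]
cv2.imwrite("pics/m2.png",np.hstack([A[:,120:520],cv2.resize(B,(400,400),interpolation=2)]))
for X in [(.502,-.236,.127),(.502,-.236,.063)]: print(proj(c,X).round(0))
E
```

```text
[ 0.43817904 -0.20653066  0.36991397] [ 8.38304813e-01  5.45201821e-01  1.18454908e-04 -4.49138041e-06] 0.00047749360993382714 0.0
[388. 186.]
[377. 174.]
```

View pics/m2.png

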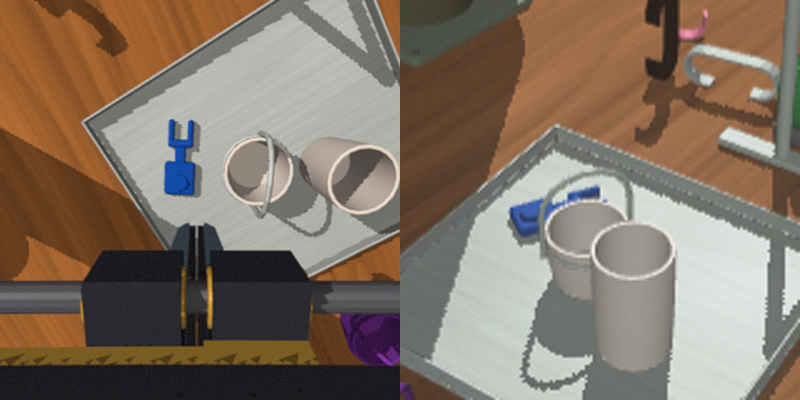

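The crop shows an empty gripper: the hook now lies on the table at scene pixel (349,209). I lifted it 70 mm, so the lower tip caught the bar when I moved back; the lift should have been about 55 mm. The holder and bail are undisturbed. I'll find where the hook lies.

```bash
python3 - <<'E'
from h import *
s=load("s2.png");t=load("t2.png");t0=load("top0.png");s0=load("scene0.png")
p=onz(s,349,205,.01);print(p, proj(t,p))
def diff(a,b):
    d=cv2.absdiff(a["frame"],b["frame"]).max(2)
    return d
u,v=proj(t,p).astype(int)
A=cv2.cvtColor(t["frame"],4)[v-30:v+30,u-45:u+45];B=cv2.cvtColor(s["frame"],4)[175:235,305:395]
cv2.imwrite("pics/m3.png",np.vstack([cv2.resize(x,None,fx=5,fy=5,interpolation=2) for x in(A,B)]));print("top origin",u-45,v-30)
# did other hooks change
h=lambda c,r:c["frame"][r[0]:r[1],r[2]:r[3]].astype(int)
for n,a,b,r in(("short top",t,t0,(185,215,150,190)),("pinkblack",t,t0,(255,295,200,265)),("short sc",s,s0,(115,160,395,425)),("pump",t,t0,(140,180,200,260))): print(n,np.abs(h(a,r)-h(b,r)).max(2).mean())
E
```

```text
[0.40675514 0.13935832 0.01      ] [231.96353475 246.71195072]
top origin 186 216
short top 7.5725
pinkblack 8.842307692307692
short sc 4.044444444444444
pump 6.404166666666667
```

View pics/m3.png

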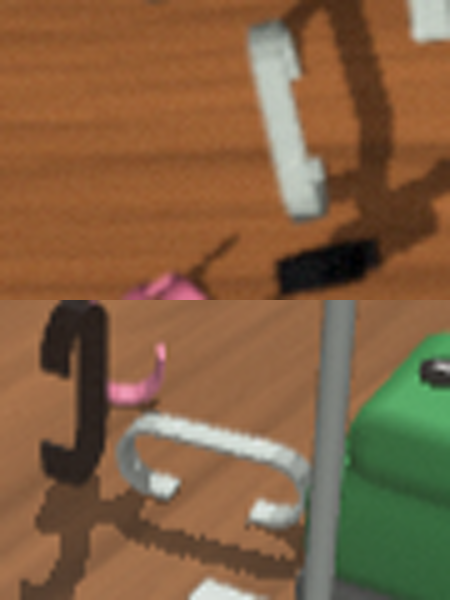

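Crop 3: the hook rests on its two free-end legs with the shank uppermost, top crop centre about (281,120). The other hooks and the pump are unmoved. The yaw barely changed, so its upper loop points to +x. I'll grip the shank across its 18 mm width from above, then work out how to stand it up.

```bash
python3 - <<'E'
from h import *
t=load("t2.png");hsv=cv2.cvtColor(t["frame"],cv2.COLOR_RGB2HSV)[216:262,226:256]
m=((hsv[...,1]<60)&(hsv[...,2]>110)).astype(np.uint8)
n,l,st,ce=cv2.connectedComponentsWithStats(m);k=1+st[1:,4].argmax();print(st[k])
rows=[]
for r in range(l.shape[0]):
    x=np.where(l[r]==k)[0]
    if len(x): rows.append((r+216,x.min()+226,x.max()+226))
print(rows)
# left edge = -> +y edge of strip at z .047
rr=np.array(rows[6:-6],float); fit=np.polyfit(rr[:,0],rr[:,1]-.5,1)
e1=onz(t,np.polyval(fit,rr[0,0]),rr[0,0],.047);e2=onz(t,np.polyval(fit,rr[-1,0]),rr[-1,0],.047)
d=(e1-e2)/np.linalg.norm(e1-e2);yaw=np.degrees(np.arctan2(d[1],d[0]));print("yaw",yaw)
ty=rows[0];by=rows[-1]
print("A end",onz(t,(ty[1]+ty[2])/2,ty[0],.03),"B end",onz(t,(by[1]+by[2])/2,by[0],.03))
mid=(e1+e2)/2+np.array([d[1],-d[0],0])*.009;print("on axis",mid)
for g in(.035,.047):
  A=onz(t,(ty[1]+ty[2])/2,ty[0]-.5,g);B=onz(t,(by[1]+by[2])/2,by[0]+.5,g);print("len",np.linalg.norm(A-B),((A+B)/2).round(4))
E
```

```text
[ 10   5  15  38 284]
[(221, np.int64(240), np.int64(241)), (222, np.int64(236), np.int64(242)), (223, np.int64(236), np.int64(243)), (224, np.int64(236), np.int64(244)), (225, np.int64(236), np.int64(244)), (226, np.int64(236), np.int64(244)), (227, np.int64(236), np.int64(244)), (228, np.int64(236), np.int64(245)), (229, np.int64(237), np.int64(245)), (230, np.int64(237), np.int64(245)), (231, np.int64(237), np.int64(244)), (232, np.int64(237), np.int64(243)), (233, np.int64(238), np.int64(243)), (234, np.int64(238), np.int64(243)), (235, np.int64(238), np.int64(244)), (236, np.int64(238), np.int64(244)), (237, np.int64(238), np.int64(244)), (238, np.int64(239), np.int64(244)), (239, np.int64(239), np.int64(244)), (240, np.int64(239), np.int64(245)), (241, np.int64(239), np.int64(245)), (242, np.int64(240), np.int64(245)), (243, np.int64(240), np.int64(245)), (244, np.int64(240), np.int64(246)), (245, np.int64(240), np.int64(246)), (246, np.int64(240), np.int64(246)), (247, np.int64(241), np.int64(247)), (248, np.int64(241), np.int64(249)), (249, np.int64(241), np.int64(250)), (250, np.int64(241), np.int64(250)), (251, np.int64(242), np.int64(250)), (252, np.int64(242), np.int64(249)), (253, np.int64(242), np.int64(249)), (254, np.int64(242), np.int64(249)), (255, np.int64(243), np.int64(249)), (256, np.int64(243), np.int64(249)), (257, np.int64(243), np.int64(249)), (258, np.int64(244), np.int64(249))]
yaw 13.444052177083313
A end [0.48250358 0.11122063 0.03      ] B end [0.37403054 0.09248947 0.03      ]
on axis [0.43040773 0.10453496 0.047     ]
len 0.11247450402346036 [0.4283 0.101  0.035 ]
len 0.11128374938706764 [0.4283 0.0989 0.047 ]
```

>>> {"method": "play_rows", "body": {"plan": [[[-0.1, 0.8, 0], [0, 0, -0.8]], [[-0.2, 2.4, 0], [0, 0, -2.2]], [[-0.3, 4.4, 0], [0, 0, -3.8]], [[-0.5, 6.4, 0], [0, 0, -5.4]], [[-0.6, 8.4, 0], [0, 0, -7]], [[-0.7, 10.4, 0], [0, 0, -8.3]], [[-0.84, 11.8, 0], [0, 0, -8.8]], [[-0.84, 12.32, 0], [0, 0, -8.8]], [[-0.84, 12.32, -1], [0, 0, -8.8]], [[-0.84, 12.32, -2.6], [0, 0, -8.8]], [[-0.84, 12.32, -4.2], [0, 0, -8.8]], [[-0.84, 12.32, -5.2], [0, 0, -8.8]], [[-0.84, 12.32, -5.5], [0, 0, -8.8]], [[-0.84, 12.32, -5.5], [0, 0, -8.8]], [[-0.84, 12.32, -5.5], [0, 0, -8.8]]], "jaw": 115}}

```text
clock: 9.43
position: [0.4179, 0.1006, 0.2334]
orientation: [0.993, 0.115, 0.001, -0.0]
force: [-0.4, 0.8, 0.1]
gripper_width: 0.05
gripper_force: 0.0
```

```bash
python3 - <<'E'
from h import *
c=snap("wrist","w3.png");o=env.get_obs();print(o["position"],o["q"].round(3),o["gripper_width"],(-np.array(c["R"]).T@c["t"]).round(3))
hsv=cv2.cvtColor(c["frame"],cv2.COLOR_RGB2HSV)
m=((hsv[...,1]<60)&(hsv[...,2]>110)).astype(np.uint8)
n,l,st,ce=cv2.connectedComponentsWithStats(m)
for i in range(1,n):
    if st[i,4]>150: print(st[i],ce[i].round(0))
d=np.array([.9726,.2325]);C=np.array([.427,.104])
for a in(-.05,0,.05): print(a,[proj(c,[*(C+a*d+b*np.array([-d[1],d[0]])),.047]).round(0).tolist() for b in(-.009,.009)])
E
```

```text
[0.4178562  0.10063819 0.2333774 ] [ 0.21   0.142  1.967 -0.     1.03   1.55 ] 0.05008466985987247 [0.492 0.118 0.326]
[  404     0   236   282 32751] [558. 125.]
[ 302  114   23  137 3020] [313. 181.]
-0.05 [[325.0, 248.0], [304.0, 248.0]]
0 [[325.0, 191.0], [303.0, 191.0]]
0.05 [[325.0, 128.0], [302.0, 128.0]]
```

>>> {"method": "play_rows", "body": {"plan": [[[0, 0.03, -1], [0, 0, 0]], [[0, 0.03, -2.2], [0, 0, 0]], [[0, 0.03, -3.3], [0, 0, 0]], [[0, 0.03, -4.1], [0, 0, 0]], [[0, 0.03, -4.55], [0, 0, 0]], [[0, 0.03, -4.66], [0, 0, 0]], [[0, 0.03, -4.66], [0, 0, 0]]]}}

```text
clock: 10.35
position: [0.4176, 0.1014, 0.1163]
orientation: [0.993, 0.115, 0.001, -0.0]
force: [0.6, -0.6, -0.2]
gripper_width: 0.0499
gripper_force: 0.0
```

>>> {"method": "play_rows", "body": {"plan": [[[0, 0, 0], [0, 0, 0]], [[0, 0, 0], [0, 0, 0]], [[0, 0, 0], [0, 0, 0]], [[0, 0, 0], [0, 0, 0]], [[0, 0, 0], [0, 0, 0]], [[0, 0, 0], [0, 0, 0]], [[0, 0, 0], [0, 0, 0]]], "jaw": 255, "newtons": 60}}

```text
clock: 11.22
position: [0.4172, 0.1014, 0.1159]
orientation: [0.993, 0.115, 0.0, 0.0]
force: [0.7, -0.0, 3.0]
gripper_width: 0.0168
gripper_force: 60.0
```

>>> {"method": "play_rows", "body": {"plan": [[[0, 0, 0.4], [0, 0, 0]], [[-0.2, 0, 1], [0, 0, 0]], [[-0.4, -0.5, 2], [0, 0, 0]], [[-0.7, -1.2, 3.2], [0, 0, 0]], [[-1, -2, 4.5], [0, 0, 0]], [[-1, -2.5, 5], [0, 0, 0]], [[-1, -2.5, 5], [0, 0, 0]], [[-1, -2.5, 5], [0, 0, 0]]]}}

```text
clock: 12.22
position: [0.3918, 0.0391, 0.2397]
orientation: [0.993, 0.115, -0.001, -0.0]
force: [-0.2, -0.4, -1.2]
gripper_width: 0.0169
gripper_force: 60.0
```

>>> {"method": "play_rows", "body": {"plan": [[[0, -0.6, 0.4], [0.17, -0.73, 0]], [[0, -1.4, 0.8], [0.46, -1.95, 0]], [[0, -2.2, 1.2], [0.8, -3.4, 0]], [[0, -2.8, 1.6], [1.14, -4.87, 0]], [[0, -2.8, 1.6], [1.5, -6.3, 0]], [[0, -2.8, 1.6], [1.83, -7.79, 0]], [[0, -2.8, 1.6], [2.17, -9.25, 0]], [[0, -2.8, 1.6], [2.52, -10.7, 0]], [[0, -2.8, 1.6], [2.86, -12.2, 0]], [[0, -2.8, 1.6], [3.2, -13.6, 0]], [[0, -2.8, 1.6], [3.43, -14.6, 0]], [[0, -2.8, 1.6], [3.43, -14.6, 0]], [[0, -2.8, 1.6], [3.43, -14.6, 0]], [[0, -2.8, 1.6], [3.43, -14.6, 0]], [[0, -2.8, 1.6], [3.43, -14.6, 0]]]}}

```text
clock: 14.1
position: [0.4285, -0.057, 0.3199]
orientation: [0.714, 0.093, 0.688, -0.091]
force: [0.1, -0.7, -1.7]
gripper_width: 0.0171
gripper_force: 60.0
```

```bash
python3 - <<'E'
from h import *
from scipy.spatial.transform import Rotation as R
o=env.get_obs();print(o["position"].round(4),o["q"].round(3),o["gripper_width"],o["moment"].round(2));print(R.from_quat(o["orientation"]).as_matrix().round(3))
E
```

```text
[ 0.4285 -0.057   0.3199] [-0.654  0.145  2.614  2.179  1.305 -1.257] 0.017072931275654058 [-0.21  0.77  0.01]
[[ 0.037  0.258  0.965]
 [ 0.007 -0.966  0.258]
 [ 0.999 -0.002 -0.038]]
```

The horizontal wrist pose is out of reach: the elbow is at its limit. So I'll go back to vertical, lay the hook down again in the free area on the left (about x 0.15, y 0.48), and regrip the shank leaning 45°. With that grip both the tray and the rail are reachable.

>>> {"method": "play_rows", "body": {"plan": [[[-0.1, 0.2, 0], [-0.25, 0.94, 0]], [[-0.3, 0.5, 0], [-0.5, 2.2, 0]], [[-0.6, 1, 0], [-0.9, 3.6, 0]], [[-0.9, 1.5, 0], [-1.3, 5, 0]], [[-1.2, 2, 0], [-1.7, 6.4, 0]], [[-1.2, 2, 0], [-2.1, 7.9, 0]], [[-1.2, 2, 0], [-2.5, 9.4, 0]], [[-1.2, 2, 0], [-2.9, 10.9, 0]], [[-1.2, 2, 0], [-3.3, 12.4, 0]], [[-1.2, 2, 0], [-3.6, 13.5, 0]], [[-1.2, 2, 0], [-3.77, 14.12, 0]], [[-1.2, 2, 0], [-3.77, 14.12, 0]], [[-1.2, 2, 0], [-3.77, 14.12, 0]], [[-1.2, 2, 0], [-3.77, 14.12, 0]]]}}

```text
clock: 15.85
position: [0.3979, -0.0076, 0.3208]
orientation: [0.992, 0.13, 0.003, 0.0]
force: [-0.7, 0.3, -1.1]
gripper_width: 0.017
gripper_force: 60.0
```

```bash
cat > st.py <<'E'
from h import *
from scipy.spatial.transform import Rotation as R
o=env.get_obs();print(o["clock"],o["position"].round(4),o["q"].round(3),round(o["gripper_width"],4),o["force"].round(1));print(R.from_quat(o["orientation"]).as_matrix().round(3))
E
python3 st.py
```

```text
15.85 [ 0.3979 -0.0076  0.3208] [-4.900e-02  1.300e-02  1.874e+00  1.000e-03  1.248e+00  1.262e+00] 0.017 [-0.7  0.3 -1.1]
[[ 0.966  0.257  0.006]
 [ 0.257 -0.966  0.001]
 [ 0.006  0.001 -1.   ]]
```

>>> {"method": "play_rows", "body": {"plan": [[[-0.3, 0.7, 0], [0, 0, 0.4]], [[-0.8, 2, 0], [0, 0, 1.1]], [[-1.4, 3.6, 0], [0, 0, 1.9]], [[-2.1, 5.3, 0], [0, 0, 2.8]], [[-2.9, 7, 0], [0, 0, 3.7]], [[-3.8, 8.7, 0], [0, 0, 4.6]], [[-4.8, 10.4, 0], [0, 0, 5.5]], [[-5.8, 12.1, 0], [0, 0, 6.4]], [[-6.8, 13.8, 0], [0, 0, 7.3]], [[-7.8, 15.4, 0], [0, 0, 8.2]], [[-8.7, 17, 0], [0, 0, 8.9]], [[-9.4, 18.3, 0], [0, 0, 9.4]], [[-9.92, 19.1, -0.6], [0, 0, 9.5]], [[-9.92, 19.1, -2], [0, 0, 9.5]], [[-9.92, 19.1, -3.8], [0, 0, 9.5]], [[-9.92, 19.1, -5.6], [0, 0, 9.5]], [[-9.92, 19.1, -7], [0, 0, 9.5]], [[-9.92, 19.1, -7.7], [0, 0, 9.5]], [[-9.92, 19.1, -7.9], [0, 0, 9.5]], [[-9.92, 19.1, -7.9], [0, 0, 9.5]]]}}

```text
clock: 18.35
position: [0.151, 0.4698, 0.1239]
orientation: [0.81, 0.587, 0.003, -0.002]
force: [-0.6, -0.0, -1.7]
gripper_width: 0.017
gripper_force: 60.0
```

```bash
python3 st.py
```

```text
18.35 [0.151  0.4698 0.1239] [ 1.237e+00  3.680e-01  1.983e+00 -1.000e-03  7.840e-01  1.554e+00] 0.017 [-0.6 -0.  -1.7]
[[ 0.311  0.95   0.003]
 [ 0.95  -0.311  0.006]
 [ 0.007  0.001 -1.   ]]
```

>>> {"method": "play_rows", "body": {"plan": [[[0, 0, -0.1], [0, 0, 0]], [[0, 0, -0.2], [0, 0, 0]], [[0, 0, -0.29], [0, 0, 0]], [[0, 0, -0.29], [0, 0, 0]], [[0, 0, -0.29], [0, 0, 0]]]}}

```text
clock: 18.98
position: [0.1508, 0.4699, 0.1161]
orientation: [0.81, 0.587, 0.003, -0.001]
force: [0.7, 0.3, -2.0]
gripper_width: 0.017
gripper_force: 60.0
```

>>> {"method": "play_rows", "body": {"plan": [[[0, 0, 0], [0, 0, 0]], [[0, 0, 0], [0, 0, 0]], [[0, 0, 0], [0, 0, 0]], [[0, 0, 0.2], [0, 0, 0]], [[0, 0, 1], [0, 0, 0]], [[0, 0, 2.2], [0, 0, 0]], [[0, 0, 3.5], [0, 0, 0]], [[0.2, 0.7, 4], [-1.2, 0.39, 0]], [[0.5, 1.6, 4], [-2.6, 0.85, 0]], [[0.8, 2.5, 4], [-4.1, 1.34, 0]], [[1.1, 3.3, 3.6], [-5.6, 1.83, 0]], [[1.19, 3.64, 2.8], [-6.8, 2.22, 0]], [[1.19, 3.64, 2], [-7.12, 2.33, 0]], [[1.19, 3.64, 1.46], [-7.12, 2.33, 0]], [[1.19, 3.64, 1.46], [-7.12, 2.33, 0]], [[1.19, 3.64, 1.46], [-7.12, 2.33, 0]]], "jaw": 115}}

```text
clock: 20.98
position: [0.1805, 0.5606, 0.1543]
orientation: [0.749, 0.544, -0.306, 0.222]
force: [-1.0, -1.2, 0.4]
gripper_width: 0.0498
gripper_force: 0.0
```

```bash
python3 st.py; python3 - <<'E'
from h import *
t=snap("top","t3.png");hsv=cv2.cvtColor(t["frame"],cv2.COLOR_RGB2HSV)
m=((hsv[...,1]<60)&(hsv[...,2]>110)).astype(np.uint8)
d=np.array([.311,.95]);C=np.array([.154,.479]);p=proj(t,[*C,.047]);print("pred",p)
w=np.array([-d[1],d[0]])
print([proj(t,[*(C+a*d),.047]).round(0).tolist() for a in(-.06,.06)])
u,v=p.astype(int);n,l,st,ce=cv2.connectedComponentsWithStats(m[v-30:v+30,u-40:u+40])
for i in range(1,n):
    if st[i,4]>40: print(st[i]+[u-40,v-30,0,0,0],ce[i]+[u-40,v-30]); 
E
```

```text
20.975 [0.1805 0.5606 0.1543] [ 1.244  0.78   1.295 -0.009  1.844  1.56 ] 0.0498 [-1.  -1.2  0.4]
[[ 0.222  0.951 -0.217]
 [ 0.678 -0.31  -0.666]
 [-0.7    0.    -0.714]]
pred [106.44365585 338.42236398]
[[127.0, 345.0], [86.0, 332.0]]
[ 90 328  42  19 315] [111.4        337.79047619]
[ 66 355  11  13 119] [ 70.65546218 361.54621849]
```

```bash
python3 - <<'E'
from h import *
t=load("t3.png");hsv=cv2.cvtColor(t["frame"],cv2.COLOR_RGB2HSV)
m=((hsv[...,1]<60)&(hsv[...,2]>110)).astype(np.uint8)
for c in range(86,134,3):
    r=np.where(m[322:352,c])[0]+322; print(c,r.min() if len(r) else 0,r.max() if len(r) else 0,end=" | ")
w=snap("wrist","w4.png");print((-np.array(w["R"]).T@w["t"]).round(3))
d=np.array([.311,.95]);C=np.array([.154,.479])
for a in(-.07,-.06,0,.06): print(a,proj(w,[*(C+a*d),.035]).round(0))
A=cv2.cvtColor(t["frame"],4)[308:368,60:140];B=cv2.cvtColor(w["frame"],4)
cv2.imwrite("pics/m4.png",np.hstack([cv2.resize(A,(400,300),interpolation=2),cv2.resize(B[:,80:560],(400,300))]))
E
```

```text
86 0 0 | 89 0 0 | 92 335 336 | 95 335 338 | 98 334 339 | 101 328 339 | 104 328 340 | 107 329 341 | 110 336 342 | 113 337 343 | 116 338 344 | 119 339 345 | 122 339 346 | 125 335 346 | 128 335 340 | 131 337 339 | [0.218 0.673 0.167]
-0.07 [315. 229.]
-0.06 [315. 224.]
0 [315. 185.]
0.06 [315. 125.]
```

View pics/m4.png

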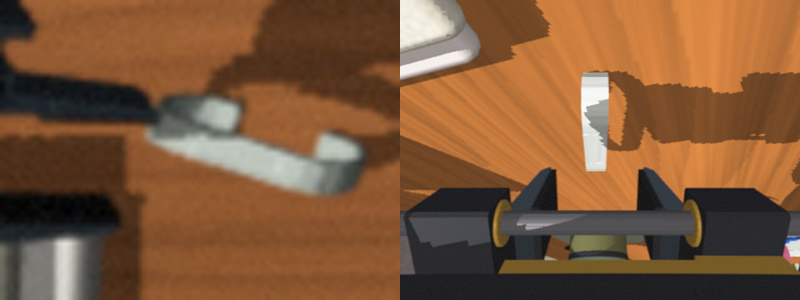

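Top crop: the hook stands on its free ends, with the B end at (131,338), and one fingertip hides the A end. In the wrist view it is centred at column 314, against a predicted 315. Both match the estimate, so I approach and grip.

>>> {"method": "play_rows", "body": {"plan": [[[-0.15, -0.46, -0.5], [0, 0, 0]], [[-0.35, -1.1, -1.2], [0, 0, 0]], [[-0.55, -1.7, -1.85], [0, 0, 0]], [[-0.66, -2.05, -2.22], [0, 0, 0]], [[-0.69, -2.14, -2.32], [0, 0, 0]], [[-0.69, -2.14, -2.32], [0, 0, 0]], [[-0.69, -2.14, -2.32], [0, 0, 0]]]}}

```text
clock: 21.95
position: [0.1635, 0.508, 0.095]
orientation: [0.749, 0.543, -0.307, 0.223]
force: [-0.2, 0.4, 0.2]
gripper_width: 0.0502
gripper_force: 0.0
```

>>> {"method": "play_rows", "body": {"plan": [[[0, 0, 0], [0, 0, 0]], [[0, 0, 0], [0, 0, 0]], [[0, 0, 0], [0, 0, 0]], [[0, 0, 0], [0, 0, 0]], [[0, 0, 0], [0, 0, 0]], [[0, 0, 0], [0, 0, 0]], [[0, 0, 0], [0, 0, 0]]], "jaw": 255, "newtons": 60}}

```text
clock: 22.82
position: [0.1633, 0.5073, 0.0946]
orientation: [0.749, 0.543, -0.307, 0.223]
force: [-0.5, -0.3, 0.8]
gripper_width: 0.0171
gripper_force: 60.0
```

```bash
python3 st.py
```

```text
22.825 [0.1633 0.5073 0.0946] [ 1.242  0.768  1.504 -0.009  1.649  1.561] 0.0171 [-0.5 -0.3  0.8]
[[ 0.221  0.951 -0.218]
 [ 0.677 -0.31  -0.668]
 [-0.702  0.    -0.712]]
```

>>> {"method": "play_rows", "body": {"plan": [[[0, 0, 0.5], [0, 0, 0]], [[0, 0, 1.6], [0, 0, 0]], [[0, 0, 3], [1.2, -0.39, 0]], [[0, 0, 4.5], [2.6, -0.85, 0]], [[0, 0, 6], [4.1, -1.34, 0]], [[0, 0, 7.2], [5.6, -1.84, 0]], [[0, 0, 8], [7.1, -2.33, 0]], [[0, 0, 8], [8.6, -2.82, 0]], [[0, 0, 8], [10.1, -3.31, 0]], [[0, 0, 8], [11.6, -3.8, 0]], [[0, 0, 8], [13, -4.26, 0]], [[0, 0, 8], [14.25, -4.67, 0]], [[0, 0, 8], [14.25, -4.67, 0]], [[0, 0, 8], [14.25, -4.67, 0]], [[0, 0, 8], [14.25, -4.67, 0]]]}}

```text
clock: 24.7
position: [0.1636, 0.5083, 0.2956]
orientation: [0.747, 0.541, 0.313, -0.226]
force: [-0.7, -0.1, -2.3]
gripper_width: 0.0172
gripper_force: 60.0
```

```bash
python3 st.py; cat > hk.py <<'E'
from h import *
from scipy.spatial.transform import Rotation as R
R0=np.array([[.221,.951,-.218],[.677,-.31,-.668],[-.702,0,-.712]]);d=np.array([.311,.95,0])
mid=np.array([-.0093,-.0283,-.0711])
T={k:R0.T@(mid+a*d+b*np.array([0,0,-1.])) for k,a,b in(("mid",0,0),("crown",.056,0),("seat",-.056,0),("ltip",-.025,.0215))}
HZ=R0.T@d; HX=R0.T@np.array([0,0,-1.])
def hook():
    o=env.get_obs();M=R.from_quat(o["orientation"]).as_matrix();p=o["position"]
    r={k:p+M@v for k,v in T.items()};r["hx"]=M@HX;r["hz"]=M@HZ;return r
if __name__=="__main__":
    for k,v in hook().items(): print(k,v.round(4))
E
python3 hk.py; python3 - <<'E'
from h import *
s=load("s2.png");t=load("t2.png")
# bail in top view: cue pixels earlier (346,204.4),(374,217.6); scene arch top (293.7,248.7)
# thin bright line inside cup dark interior in top view
g=cv2.cvtColor(t["frame"],7)
for r in range(203,221): print(r,g[r,344:378].tolist())
E
```

```text
24.7 [0.1636 0.5083 0.2956] [1.23  0.034 2.134 0.088 0.182 1.467] 0.0172 [-0.7 -0.1 -2.3]
[[ 0.218  0.95   0.223]
 [ 0.668 -0.312  0.676]
 [ 0.712  0.001 -0.702]]
mid [0.1857 0.5759 0.2657]
crown [0.1857 0.5759 0.3217]
seat [0.1857 0.5759 0.2097]
ltip [0.1924 0.5963 0.2407]
hx [ 3.117e-01  9.501e-01 -4.000e-04]
hz [-0.      0.      1.0001]
203 [195, 188, 179, 161, 139, 127, 125, 92, 82, 85, 93, 89, 73, 29, 15, 31, 65, 80, 86, 95, 97, 96, 90, 81, 53, 47, 75, 85, 83, 79, 63, 45, 48, 56]
204 [188, 171, 147, 143, 139, 135, 129, 101, 91, 107, 118, 106, 69, 28, 23, 50, 79, 90, 94, 105, 100, 95, 91, 71, 35, 61, 91, 87, 88, 78, 54, 43, 57, 63]
205 [174, 151, 149, 163, 170, 163, 162, 144, 139, 136, 128, 100, 44, 19, 35, 69, 94, 96, 106, 105, 101, 98, 84, 52, 47, 74, 93, 90, 89, 74, 49, 43, 64, 74]
206 [167, 145, 159, 174, 153, 153, 175, 182, 184, 170, 130, 73, 27, 24, 48, 79, 97, 99, 106, 107, 105, 100, 79, 42, 61, 94, 99, 96, 90, 67, 47, 56, 69, 80]
207 [175, 164, 187, 185, 118, 121, 143, 156, 175, 181, 142, 52, 20, 34, 65, 91, 94, 106, 109, 109, 105, 95, 67, 43, 75, 96, 100, 98, 84, 59, 55,
[... 1415 characters left out ...]
 66, 63, 99, 111, 116, 113, 114, 113, 111]
217 [193, 194, 203, 191, 139, 108, 52, 23, 37, 78, 110, 100, 101, 118, 117, 112, 111, 87, 45, 70, 108, 117, 114, 111, 86, 60, 83, 107, 117, 114, 116, 115, 114, 117]
218 [194, 200, 200, 192, 161, 91, 30, 22, 60, 99, 111, 99, 110, 117, 117, 112, 101, 64, 49, 80, 113, 115, 113, 101, 71, 68, 102, 118, 118, 123, 121, 122, 114, 114]
219 [191, 189, 186, 187, 164, 64, 18, 40, 85, 115, 104, 103, 117, 117, 113, 110, 94, 42, 60, 99, 115, 113, 109, 88, 57, 75, 115, 127, 127, 126, 123, 124, 119, 117]
220 [195, 194, 199, 186, 106, 30, 28, 62, 102, 114, 98, 115, 119, 114, 112, 108, 77, 48, 82, 110, 112, 112, 103, 72, 55, 84, 122, 128, 128, 128, 126, 123, 122, 122]
```

```bash
python3 - <<'E'
from h import *
t=load("top0.png");w=load("w2.png");s=load("s2.png")
for n,c,a,b in(("top",t,(346,204.4),(374,217.6)),("wrist",w,(382,132),(382,217))):
    A,B=onz(c,*a,.085),onz(c,*b,.085);v=A-B;print(n,A.round(4),B.round(4),"mid",((A+B)/2).round(4),"len",np.linalg.norm(v).round(4),"normal yaw",np.degrees(np.arctan2(v[1],v[0])).round(1)-90)
print("peak tri scene/wrist",tri(ray(s,293.8,248),ray(w,391.5,172)))
# refine: bail in wrist by brightness vs surroundings
g=cv2.cvtColor(w["frame"],7)
for r in range(126,224,8): print(r,g[r,372:404].tolist())
gt=cv2.cvtColor(t["frame"],7)
for c in range(344,378,4): print(c,gt[198:224,c].tolist())
E
```

```text
top [ 0.5256 -0.1964  0.085 ] [ 0.4877 -0.2755  0.085 ] mid [ 0.5066 -0.2359  0.085 ] len 0.0877 normal yaw -25.599999999999994
wrist [ 0.5216 -0.191   0.085 ] [ 0.4878 -0.2786  0.085 ] mid [ 0.5047 -0.2348  0.085 ] len 0.0939 normal yaw -21.099999999999994
peak tri scene/wrist (array([ 0.51073844, -0.22428809,  0.12626367]), np.float64(0.0003127094466122443))
126 [183, 183, 179, 178, 183, 177, 179, 178, 178, 183, 182, 186, 183, 184, 181, 183, 184, 183, 182, 180, 181, 181, 182, 183, 184, 190, 190, 192, 189, 187, 185, 185]
134 [180, 184, 179, 172, 165, 160, 142, 125, 124, 132, 140, 142, 142, 151, 159, 155, 146, 151, 174, 188, 182, 179, 183, 177, 179, 178, 178, 180, 180, 184, 185, 183]
142 [136, 131, 127, 117, 119, 109, 100, 87, 78, 70, 69, 67, 73, 79, 94, 135, 177, 191, 188, 166, 134, 119, 133, 133, 137, 146, 158, 159, 154, 164, 181, 187]
150 [135, 135, 136, 136, 135, 138, 135, 137, 134, 137, 136, 135, 136, 134, 133, 136, 155, 187, 204, 201, 183, 138, 92, 74, 73, 78, 79, 79, 82, 85, 93, 118]
158 [132, 137, 135, 138, 137, 137, 137, 133, 138, 136, 131, 134, 135, 135, 135, 136, 153, 191,
[... 1893 characters left out ...]
133, 136, 136, 133, 125, 108]
360 [125, 167, 172, 153, 156, 153, 135, 143, 138, 135, 133, 164, 188, 155, 137, 135, 138, 134, 136, 139, 134, 137, 137, 134, 114, 84]
364 [112, 132, 178, 187, 164, 170, 176, 184, 195, 212, 216, 213, 195, 162, 174, 158, 140, 139, 136, 136, 134, 115, 90, 72, 75, 131]
368 [112, 111, 112, 127, 165, 199, 194, 183, 178, 175, 176, 173, 176, 170, 153, 135, 146, 148, 135, 127, 120, 127, 154, 182, 190, 178]
372 [108, 109, 109, 112, 111, 112, 112, 113, 117, 132, 158, 177, 189, 192, 199, 192, 177, 148, 121, 119, 123, 142, 165, 179, 184, 184]
376 [109, 108, 107, 107, 112, 107, 112, 110, 113, 109, 108, 112, 109, 111, 111, 111, 109, 115, 143, 175, 182, 185, 184, 185, 184, 187]
```

```bash
python3 - <<'E'
from h import *
t=load("top0.png");w=load("w2.png")
for yaw in(-22,-24,-25):
    n=np.array([np.cos(np.radians(yaw)),np.sin(np.radians(yaw))]);u=np.array([-n[1],n[0]])
    print(yaw,[(round(float(p[:2]@n),4),round(float(p[:2]@u),4)) for p in [onz(t,352,206.4,.122),onz(t,356,208.1,.127),onz(t,360,209.9,.129),onz(t,364,212.,.127)]],"W",[(round(float(p[:2]@n),4),round(float(p[:2]@u),4)) for p in [onz(w,390.2,150,.126),onz(w,390.4,158,.129),onz(w,390.4,166,.129),onz(w,389.8,174,.128),onz(w,389.2,182,.123)]], "C",[(np.array(c)@n).round(4) for c in((.502,-.236),(.505,-.235))],[(np.array(c)@u).round(4) for c in((.502,-.236),(.505,-.235))])
E
python3 hk.py|head -1
```

```text
-22 [(0.5577, -0.0005), (0.5568, -0.012), (0.556, -0.0238), (0.555, -0.0362)] W [(0.5558, 0.0044), (0.5556, -0.0028), (0.5557, -0.0104), (0.5555, -0.0183), (0.5562, -0.0273)] C [np.float64(0.5539), np.float64(0.5563)] [np.float64(-0.0308), np.float64(-0.0287)]
-24 [(0.5573, 0.0189), (0.5569, 0.0074), (0.5565, -0.0044), (0.5559, -0.0168)] W [(0.5553, 0.0238), (0.5553, 0.0166), (0.5558, 0.009), (0.5558, 0.0011), (0.5568, -0.0079)] C [np.float64(0.5546), np.float64(0.5569)] [np.float64(-0.0114), np.float64(-0.0093)]
-25 [(0.5569, 0.0287), (0.5567, 0.0171), (0.5565, 0.0054), (0.5561, -0.0071)] W [(0.5548, 0.0335), (0.555, 0.0263), (0.5555, 0.0187), (0.5557, 0.0108), (0.5568, 0.0019)] C [np.float64(0.5547), np.float64(0.557)] [np.float64(-0.0017), np.float64(0.0004)]
mid [0.1857 0.5759 0.2657]
```

>>> {"method": "play_rows", "body": {"plan": [[[0.6, -0.8, 0], [0, 0, -0.4]], [[1.58, -2.05, 0], [0, 0, -1]], [[2.4, -3.4, 0], [0, 0, -1.6]], [[3.22, -4.73, 0], [0, 0, -2.3]], [[4.5, -7.17, 0], [0, 0, -3.6]], [[5.66, -9.37, 0], [0, 0, -5]], [[6.74, -11.37, 0], [0, 0, -6.3]], [[7.86, -13.33, 0], [0, 0, -7.6]], [[8.66, -15.37, 0], [0, 0, -9]], [[9.22, -17.57, 0], [0, 0, -10.3]], [[9.46, -19.77, 0], [0, 0, -11.6]], [[9.78, -22.05, 0], [0, 0, -13]], [[10.1, -24.2, 0], [0, 0, -14.2]], [[10.05, -25.6, 0], [0, 0, -14.9]], [[9.95, -26.8, 0], [0, 0, -15.5]], [[9.75, -27.6, 0], [0, 0, -15.9]], [[9.69, -28, 0], [0, 0, -15.97]], [[9.69, -28, 0], [0, 0, -15.97]], [[9.69, -28, 0], [0, 0, -15.97]], [[9.69, -28, 0], [0, 0, -15.97]]]}}

```text
clock: 27.2
position: [0.4057, -0.1923, 0.2946]
orientation: [0.903, -0.191, 0.377, 0.081]
force: [1.0, -0.0, -1.7]
gripper_width: 0.017
gripper_force: 60.0
```

```bash
python3 st.py;python3 hk.py; python3 - <<'E'
from hk import *
# numeric check of hook pose: scene+top masks near predicted points
H=hook();s=snap("scene","s5.png");t=snap("top","t5.png");s0=load("s2.png");t0=load("top0.png")
pts=[H["mid"]+a*H["hz"]+b*H["hx"] for a,b in((.060,0),(-.060,0),(0,-.0235),(-.04,.0235),(.04,.0235))]
print([proj(s,p).round(0).tolist() for p in pts]);print([proj(t,p).round(0).tolist() for p in pts])
p=proj(s,H["mid"]).astype(int);d=cv2.absdiff(s["frame"],s0["frame"]).max(2)
x0,y0=p[0]-45,p[1]-60;hs=cv2.cvtColor(s["frame"],cv2.COLOR_RGB2HSV)
m=((d>25)&(hs[...,1]<70)&(hs[...,2]>90)).astype(np.uint8)[y0:y0+110,x0:x0+90]
for r in range(0,110,3): print(y0+r,''.join('#' if v else '.' for v in m[r]))
E
```

```text
27.2 [ 0.4057 -0.1923  0.2946] [-0.502 -0.113  2.274  0.301  0.2    1.215] 0.017 [ 1.  -0.  -1.7]
[[ 0.643 -0.406  0.65 ]
 [-0.284 -0.914 -0.289]
 [ 0.711  0.001 -0.703]]
mid [ 0.4707 -0.2211  0.2648]
crown [ 0.4707 -0.2211  0.3208]
seat [ 0.4706 -0.221   0.2088]
ltip [ 0.4903 -0.2298  0.2397]
hx [ 0.9139 -0.4056 -0.001 ]
hz [ 6.0000e-04 -2.0000e-04  1.0001e+00]
[[277.0, 164.0], [280.0, 212.0], [275.0, 184.0], [284.0, 210.0], [282.0, 178.0]]
[[367.0, 220.0], [360.0, 222.0], [360.0, 230.0], [365.0, 213.0], [370.0, 211.0]]
128 ..........................................................................................
131 ..........................................................................................
134 ..........................................................................................
137 ..........................................................................................
140 ..........................................................................................
143 ..........................................................................................
146
[... 2241 characters left out ...]
...................................
218 ..........................................................................................
221 ..........................................................................................
224 ..........................................................................................
227 ..........................................................................................
230 ..............................................##..........................................
233 ..........................................................................................
236 ..........................................................................................
```

>>> {"method": "play_rows", "body": {"plan": [[[0, 0, -0.6], [0, 0, 0]], [[0, 0, -1.6], [0, 0, 0]], [[0, 0, -2.6], [0, 0, 0]], [[0, 0, -3.6], [0, 0, 0]], [[0, 0, -4.4], [0, 0, 0]], [[0, 0, -5], [0, 0, 0]], [[0, 0, -5.14], [0, 0, 0]], [[0, 0, -5.14], [0, 0, 0]], [[0, 0, -5.14], [0, 0, 0]], [[0, 0, -5.14], [0, 0, 0]]]}}

```text
clock: 28.55
position: [0.4083, -0.1887, 0.1697]
orientation: [0.903, -0.189, 0.379, 0.072]
force: [0.9, -0.1, -1.7]
gripper_width: 0.0166
gripper_force: 60.0
```

```bash
python3 st.py;python3 hk.py; python3 - <<'E'
from hk import *
H=hook();s=snap("scene","s6.png");s0=load("s2.png")
print([proj(s,H["mid"]+a*H["hz"]+b*H["hx"]).round(0).tolist() for a,b in((.060,0),(-.060,0),(-.04,.0235),(-.025,.0215))],"peak",proj(s,[.5036,-.2357,.124]).round(0))
d=cv2.absdiff(s["frame"],s0["frame"]).max(2); print("tall",d[285:325,300:322].mean(),"bail",d[246:252,285:305].mean())
g=s["frame"].mean(2)
y0,x0=205,262
for r in range(0,72,2): print(y0+r,''.join(" .:-=+*#%@"[min(9,int(v/22))] for v in g[y0+r,x0:x0+60]))
E
```

```text
28.55 [ 0.4083 -0.1887  0.1697] [-0.502  0.142  2.487  2.868  0.287 -1.366] 0.0166 [ 0.9 -0.1 -1.7]
[[ 0.641 -0.396  0.657]
 [-0.286 -0.918 -0.274]
 [ 0.712 -0.013 -0.702]]
mid [ 0.4738 -0.2164  0.1399]
crown [ 0.4735 -0.2172  0.1959]
seat [ 0.4741 -0.2157  0.0839]
ltip [ 0.4937 -0.2246  0.1149]
hx [ 9.181e-01 -3.960e-01 -1.000e-04]
hz [-0.0057 -0.0127  1.    ]
[[282.0, 214.0], [285.0, 255.0], [289.0, 255.0], [288.0, 249.0]] peak [288. 250.]
tall 1.2238636363636364 bail 10.475
205 .......::=:...::-------:::::::.::::::----=++=+++===..=====::
207 ...::::--::.::::-:--:::::---===++++++++++++++=====-..:====:-
209 -------++-:-:::::----=+++======+++++++=++++======:...:====-+
211 ---:---+++++-:::::--=+**+=====+++++=+++++=====:......===+--+
213 :::----=++++=.-++%%%%@@@@+==++++=++++++==:::::.....-+++++--=
215 ::::----=++++====*%@%%%###*++=+++++=+====::::...::--+++==---
217 :::::----+=++===+=+########*++++++========----=-+---====++--
219 +::::----::=+=++++++###**++++++=================-----+++++++
221 +=-:::----:-=-=++++++++++++++================-------++++++++
223 ++=::::----::-+++++++++++++++
[... 1021 characters left out ...]
@@@*+***#+=+==++++=+===@@@@@@@@@@++*@@@@@**===++++
257 @@@@@@@@@@@@**+#@@@@+======------@@@@@@@@@@*++%@@@@@@@@**+*=
259 @@@@@@%%%**++*@@@@@@===+*-====+++@@%@@@@@@@%++%@@@@@@@@@@@@@
261 %%**+=++++*+++%*+++++************#%@@@@@@@@%++%@@@@@@@@@@@@@
263 ==++=++++++=++=++*********************#@@@@%++%@@@@@@@@@@@@@
265 =-==++===++=++**+************************%@%++%@@@@@@@@@@@@@
267 =-------=+++++++++************#*********++#@+*%@@@@@@@@@@@@@
269 =========++++=+++*********************#%%@@@@%%%%@@@@@@@@@@@
271 --==----=+++==++++***************##%@%****************#%@@@@
273 ---------+++==++++**********####@@#+**********************#@
275 =========++=+=++++*******#**###@%+++**********************++
```

>>> {"method": "play_rows", "body": {"plan": [[[0, 0, 0], [0, 0, 0]], [[0, 0, 0], [0, 0, 0]], [[0, 0, 0], [0, 0, 0]]]}}

```text
clock: 28.98
position: [0.4088, -0.1884, 0.1709]
orientation: [0.903, -0.188, 0.381, 0.071]
force: [0.5, 0.4, -1.1]
gripper_width: 0.0169
gripper_force: 60.0
```

```bash
python3 st.py;python3 hk.py
```

```text
28.975 [ 0.4088 -0.1884  0.1709] [-0.503  0.14   2.486  2.858  0.288 -1.356] 0.0169 [ 0.5  0.4 -1.1]
[[ 0.639 -0.395  0.66 ]
 [-0.286 -0.919 -0.272]
 [ 0.714 -0.015 -0.7  ]]
mid [ 0.4744 -0.216   0.1413]
crown [ 0.4739 -0.2167  0.1973]
seat [ 0.4749 -0.2152  0.0853]
ltip [ 0.4944 -0.2241  0.1163]
hx [ 0.9187 -0.3946  0.0027]
hz [-0.0091 -0.0134  0.9999]
```

>>> {"method": "play_rows", "body": {"plan": [[[-0.05, -0.11, -0.1], [0, 0, 0]], [[-0.1, -0.22, -0.21], [0, 0, 0]], [[0.1, -0.31, -0.21], [0, 0, 0]], [[0.3, -0.4, -0.21], [0, 0, 0]], [[0.5, -0.49, -0.21], [0, 0, 0]], [[0.7, -0.58, -0.21], [0, 0, 0]], [[0.88, -0.66, -0.21], [0, 0, 0]], [[0.88, -0.66, -0.21], [0, 0, 0]], [[0.88, -0.66, -0.21], [0, 0, 0]]]}}

```text
clock: 30.1
position: [0.4303, -0.2048, 0.1648]
orientation: [0.903, -0.189, 0.38, 0.071]
force: [0.0, 0.1, -1.8]
gripper_width: 0.0171
gripper_force: 60.0
```

```bash
python3 st.py;python3 hk.py; python3 - <<'E'
from hk import *
s=snap("scene","s7.png");s0=load("s6.png")
d=cv2.absdiff(s["frame"],s0["frame"]).max(2);print("tall",d[285:325,300:322].mean(),"cup",d[262:290,276:292].mean())
H=hook();print([proj(s,H["mid"]+a*H["hz"]+b*H["hx"]).round(0).tolist() for a,b in((-.060,0),(-.025,.0215))])
g=s["frame"].mean(2);y0,x0=238,270
for r in range(0,34,1): print(y0+r,''.join(" .:-=+*#%@"[min(9,int(v/22))] for v in g[y0+r,x0:x0+50]))
E
```

```text
30.1 [ 0.4303 -0.2048  0.1648] [-0.516  0.19   2.442  2.831  0.293 -1.339] 0.0171 [ 0.   0.1 -1.8]
[[ 0.64  -0.395  0.659]
 [-0.287 -0.918 -0.272]
 [ 0.713 -0.015 -0.701]]
mid [ 0.4958 -0.2325  0.1351]
crown [ 0.4954 -0.2332  0.1911]
seat [ 0.4962 -0.2317  0.0791]
ltip [ 0.5157 -0.2406  0.1101]
hx [ 9.184e-01 -3.953e-01  9.000e-04]
hz [-0.0074 -0.0141  0.9999]
tall 1.2579545454545455 cup 6.274553571428571
[[288.0, 264.0], [291.0, 258.0]]
238 ::::---::+++++++=++++++++++##+++=======+++++++++++
239 :::::---:=++++++=++++++++++++*#+++==+=++++++++++++
240 -::::---:-++++++=+++++++++++++++##++++++++++++++++
241 =::::---::++++++=+=++=+*++++++++++*#***+++++++++++
242 =-::::---:-+++++==----=#*++++++++++++##+*+++++++++
243 =+-:::---:-+++++=.::---===+*+++++++++++*#*++++++++
244 +@=::::--::++++++.:::--=====+*++++++++++++*#+*++++
245 *@*::::---:-+++++..::-========+*++++++++++++*#*+++
246 @@@-::::--:-+++++...:=++==========*+++++++++++**#+
247 @@@*::::--::+++++--++##*++========++*++++++++++++*
248 @@@@-:::---:-+++**+@%%#***++++==+==++==*++++++++++
249 @@@@*::::----+++%#**+*******+++++=+==++++*+++++++
[... 511 characters left out ...]
@*++++++++++++++%%@@@@@@@%++%@@@@@@@@@@@
260 +++*+*@@@%*+++++++=++++++++*@@@@@@@%++%@@@@@@@@@@@
261 ++++=+%*++++++++++=+++++++*@@@@@@@@%++%@@@@@@@@@@@
262 +*++++==+##*++++++=+++++++**#%@@@@@%++%@@@@@@@@@@@
263 +++=++=+#****+++++=+++++++****#@@@@%++%@@@@@@@@@@@
264 =++=++++*+***+=+===+++++++******%@@%++%@@@@@@@@@@@
265 =++=+++++*****+====++++=+*******+%@%++%@@@@@@@@@@@
266 =++++++++******====+++++********++@@++%@@@@@@@@@@@
267 =+=++++++******++++++***********++#@+*%@@@@@@@@@@@
268 ++++++++++************#**********#*##%%@@@@@@@@@@@
269 =++++=++++*********#**********#%%@@@%%%%%@@@@@@@@@
270 =+++==+++**********##*#****##%@@##*********##%@@@@
271 -+++==+++**********#*######%@%****************#%@@
```

>>> {"method": "play_rows", "body": {"plan": [[[0, 0, 0.4], [0, 0, 0]], [[0, 0, 0.9], [0, 0, 0]], [[0, 0, 1.3], [0, 0, 0]], [[0, 0, 1.5], [0, 0, 0]], [[0, 0, 1.65], [0, 0, 0]], [[0, 0, 1.8], [0, 0, 0]], [[0, 0, 1.95], [0, 0, 0]], [[0, 0, 2.1], [0, 0, 0]], [[0, 0, 2.25], [0, 0, 0]], [[0, 0, 2.4], [0, 0, 0]], [[0, 0, 2.4], [0, 0, 0]], [[0, 0, 2.4], [0, 0, 0]]]}}

```text
clock: 31.65
position: [0.4298, -0.2047, 0.2241]
orientation: [0.903, -0.189, 0.379, 0.071]
force: [-0.2, -0.0, -5.1]
gripper_width: 0.017
gripper_force: 60.0
```

```bash
python3 st.py;python3 hk.py|grep -E "seat|hz"; python3 - <<'E'
from hk import *
s=snap("scene","s8.png")
g=s["frame"].mean(2);y0,x0=205,255
for r in range(0,110,2): print(y0+r,''.join(" .:-=+*#%@"[min(9,int(v/22))] for v in g[y0+r,x0:x0+75]))
E
```

```text
31.65 [ 0.4298 -0.2047  0.2241] [-0.516  0.054  2.353  2.116  0.103 -0.615] 0.017 [-0.2 -0.  -5.1]
[[ 0.641 -0.396  0.658]
 [-0.287 -0.918 -0.272]
 [ 0.712 -0.015 -0.702]]
seat [ 0.4957 -0.2315  0.1383]
hz [-0.0062 -0.0147  0.9999]
205 --::---::::::----:-++==++++=###***+++:::::::----=++=++====..=====::=====++=
207 ---:-----::::-----:=--++++++=+++++++++=+++++++++=+++=====-..:====:-=+++++==
209 :-------+-::::----:..:=++++++++++++++++++++++++++=======:...:====-++=====++
211 -------++=-::::----:.:=++++++=++++++++++++=+++++=====:......===+--+====+++=
213 -----:-=+++:::::----:.=+++++++++++++++++++++++==:::::.....-+==++--==+++==++
215 ----:-++++++:::::---:.-+++++++=++++++++++++=====:.::...::--++===-----------
217 -:---++++++++-::::---:-+++++++=+++++++++=========----=-+---====++----------
219 ----+++++++++=:::::---:-++++++==+===++=================---:-=++++++++-----=
221 ---=++++++++++=:::::--::++++++-..:---===============---:---++++++++++++====
223 --=++++++++++++=::::---:-+++++=..::--=====:----------:----+++++++++========
225 --++++++++++++==-::::---:-+++++...::::::::-------:-----+++++++=+
[... 2831 characters left out ...]
@@@@@%==+=+++++++++++=+++**************************++++@@@@@
299 @@@@@@@@@@@@@@@@@@@%++++===+++++++++=++++*************************++++@@@@@
301 @@@@@@@@@@@@@@@@@@+++++==++===+=+++++++++*************************++++@@@@@
303 @@@@@@@@@@@@@@@@%=++++++=++=+++==++++=+++*************************+++*@@@@@
305 @@@@@@@@@@@@@@@%===+=++++=+++++++==+==+++************************++++*@@@@@
307 @@@@@@@@@@@@@@%+++==+=+===++++++====+=+++*************************+++#@@@@@
309 %%@@@@@@@@@@@@++++++++==+=+==+=++++++=+++*************************+++#@@@@@
311 @@@@@@@@@@@@@++=++++=+=+++=+=+++===++=+++************************++++%@@@@@
313 @@@@@@@@@@@@@%==++===+=+=+======++=====+++***********************++++%@@@@@
```

The force is now -5.1 N, against -1.7 N before, so the holder (about 0.35 kg) hangs on the hook. I lift gently.

>>> {"method": "play_rows", "body": {"plan": [[[0, 0, 0.15], [0, 0, 0]], [[0, 0, 0.45], [0, 0, 0]], [[0, 0, 0.9], [0, 0, 0]], [[0, 0, 1.5], [0, 0, 0]], [[0, 0, 2.2], [0, 0, 0]], [[0, 0, 2.9], [0, 0, 0]], [[0, 0, 3.6], [0, 0, 0]], [[0, 0, 4.3], [0, 0, 0]], [[0, 0, 5], [0, 0, 0]], [[0, 0, 5.7], [0, 0, 0]], [[0, 0, 6.4], [0, 0, 0]], [[0, 0, 7], [0, 0, 0]], [[0, 0, 7.5], [0, 0, 0]], [[0, 0, 7.9], [0, 0, 0]], [[0, 0, 8.2], [0, 0, 0]], [[0, 0, 8.35], [0, 0, 0]], [[0, 0, 8.4], [0, 0, 0]], [[0, 0, 8.4], [0, 0, 0]]]}}

```text
clock: 33.95
position: [0.4304, -0.2048, 0.4345]
orientation: [0.903, -0.189, 0.38, 0.071]
force: [-0.9, -0.4, -5.4]
gripper_width: 0.0166
gripper_force: 60.0
```

```bash
python3 st.py;python3 hk.py|grep -E "seat|hz|hx"
```

```text
33.95 [ 0.4304 -0.2048  0.4345] [-0.516 -0.188  1.956  0.159  0.59   1.371] 0.0166 [-0.9 -0.4 -5.4]
[[ 0.641 -0.395  0.658]
 [-0.287 -0.918 -0.272]
 [ 0.712 -0.015 -0.702]]
seat [ 0.4963 -0.2317  0.3487]
hx [ 9.184e-01 -3.953e-01  3.000e-04]
hz [-0.007  -0.0144  0.9999]
```

>>> {"method": "play_rows", "body": {"plan": [[[-0.07, 0.13, 0], [0, 0, 0.04]], [[-0.22, 0.39, 0], [0, 0, 0.1]], [[-0.44, 0.78, 0], [0, 0, 0.21]], [[-0.74, 1.3, 0], [0, 0, 0.35]], [[-1.08, 1.91, 0], [0, 0, 0.52]], [[-1.43, 2.52, 0], [0, 0, 0.68]], [[-1.74, 3.07, 0], [0, 0, 0.83]], [[-1.97, 3.8, 0], [0, 0, 1.01]], [[-2.2, 4.57, 0], [0, 0, 1.2]], [[-2.44, 5.33, 0], [0, 0, 1.39]], [[-2.67, 6.1, 0], [0, 0, 1.57]], [[-2.83, 6.9, 0], [0, 0, 1.76]], [[-2.92, 7.67, 0], [0, 0, 1.95]], [[-3, 8.37, 0], [0, 0, 2.12]], [[-3.07, 8.97, 0], [0, 0, 2.26]], [[-3.13, 9.46, 0], [0, 0, 2.37]], [[-3.18, 9.86, 0], [0, 0, 2.47]], [[-3.21, 10.1, 0], [0, 0, 2.53]], [[-3.22, 10.2, 0], [0, 0, 2.55]]]}}

```text
clock: 36.33
position: [0.3497, 0.0506, 0.435]
orientation: [0.92, -0.067, 0.386, 0.02]
force: [-1.3, -0.7, -4.3]
gripper_width: 0.0169
gripper_force: 60.0
```

>>> {"method": "play_rows", "body": {"plan": [[[0, 0.12, 0], [0, 0, 0.03]], [[0, 0.4, 0], [0, 0, 0.1]], [[-0.01, 0.85, 0], [0, 0, 0.22]], [[-0.01, 1.45, 0], [0, 0, 0.38]], [[-0.02, 2.15, 0], [0, 0, 0.58]], [[-0.03, 2.9, 0], [0, 0, 0.79]], [[-0.04, 3.67, 0], [0, 0, 1]], [[0, 4.45, 0], [0, 0, 1.2]], [[0.05, 5.25, 0], [0, 0, 1.41]], [[0.1, 6.1, 0], [-0.02, 0.01, 1.63]], [[0.16, 7, 0], [-0.04, 0.02, 1.85]], [[0.36, 7.8, 0], [-0.06, 0.03, 1.97]], [[0.55, 8.55, 0], [-0.08, 0.04, 2.1]], [[0.72, 9.2, 0], [-0.1, 0.05, 2.2]], [[0.87, 9.8, 0], [-0.12, 0.06, 2.3]], [[0.98, 10.25, 0], [-0.14, 0.07, 2.37]], [[1.05, 10.55, 0], [-0.14, 0.07, 2.41]], [[1.08, 10.7, 0], [-0.14, 0.07, 2.42]], [[1.08, 10.7, 0], [-0.14, 0.07, 2.42]]]}}

```text
clock: 38.7
position: [0.3943, 0.301, 0.4501]
orientation: [0.927, 0.067, 0.368, -0.028]
force: [0.9, -0.8, -4.8]
gripper_width: 0.017
gripper_force: 60.0
```

```bash
python3 st.py;python3 hk.py; python3 - <<'E'
from hk import *
# precise check: view of hook in top & scene: crown predicted px vs mask column extents; bar check
H=hook()
for n in("scene","top"):
    c=snap(n,n+"9.png");print(n,"crown/seat/bottom pred",[proj(c,H["mid"]+a*H["hz"]).round(1).tolist() for a in(.06,-.056,-.177)])
    hs=cv2.cvtColor(c["frame"],cv2.COLOR_RGB2HSV);m=(hs[...,1]<70)&(hs[...,2]>95)
    u,v=proj(c,H["mid"]).astype(int)
    y0=v-35
    for r in range(0,110 if n=="scene" else 70,3): print(y0+r,u-40,''.join('#' if x else '.' for x in m[y0+r,u-40:u+45]))
E
```

```text
38.7 [0.3943 0.301  0.4501] [ 0.864 -0.094  1.827 -0.616  0.891  2.557] 0.017 [ 0.9 -0.8 -4.8]
[[ 0.72   0.145  0.678]
 [ 0.104 -0.989  0.102]
 [ 0.686 -0.003 -0.728]]
mid [0.4635 0.3113 0.4177]
crown [0.4656 0.3114 0.4737]
seat [0.4614 0.3112 0.3617]
ltip [0.4838 0.3144 0.3919]
hx [ 0.9886  0.1452 -0.0367]
hz [0.0366 0.001  0.9994]
scene crown/seat/bottom pred [[412.6, 37.2], [406.2, 80.3], [400.3, 120.6]]
25 369 ..........................................#########..................................
28 369 ..........................................########...................................
31 369 .........................................#########...................................
34 369 .....................................................................................
37 369 .......................................#########.....................................
40 369 ............................#......#######..#######..................................
43 369 ............................#.....##...........#####.................................
46 369 ..............................#
[... 4370 characters left out ...]
......................................##########.
238 59 .............................................................#######################.
241 59 .....................................................................................
244 59 .....................................................................................
247 59 .....................................................................................
250 59 ....................................................####....##.......................
253 59 .....................................................................................
256 59 .....................................................................................
```

The last joint (q6) is at its range limit here. I'll fit the simple arm kinematics and check which hang positions, yaws and tilts are reachable.

```bash
cat > kin.py <<'E'
import numpy as np
from scipy.optimize import least_squares
from scipy.spatial.transform import Rotation as R
S=[([-1.284,.32,1.565,0,1.257,-.02],[.1735,-.5478,.2915]),([.21,.142,1.967,0,1.03,1.55],[.4179,.1006,.2334]),([-.654,.145,2.614,2.179,1.305,-1.257],[.4285,-.057,.3199]),
([1.244,.78,1.295,-.009,1.844,1.56],[.1805,.5606,.1543]),([1.23,.034,2.134,.088,.182,1.467],[.1636,.5083,.2956]),([-.502,-.113,2.274,.301,.2,1.215],[.4057,-.1923,.2946]),
([-.516,.19,2.442,2.831,.293,-1.339],[.4303,-.2048,.1648]),([-.516,-.188,1.956,.159,.59,1.371],[.4304,-.2048,.4345]),([.864,-.094,1.827,-.616,.891,2.557],[.3943,.301,.4501])]
def fk(q,p):
    h,a,L1,L2,e,Lt=p;q1,q2,q3,q4,q5,q6=q
    M=R.from_euler("ZYZYZ",[q1,q2+q3,q4,q5,q6])
    f=lambda t,l:np.array([np.sin(t)*l,0,np.cos(t)*l]); 
    w=np.array([a,0,h])+f(q2,L1)+f(q2+q3,L2)+f(q2+q3+np.pi/2,e)
    return R.from_euler("z",q1).apply(w)+M.apply([0,0,Lt]),M
sol=least_squares(lambda p:np.concatenate([fk(q,p)[0]-x for q,x in S]),[.1,0,.61,.41,0,.267]);P=sol.x
if __name__=="__main__":
    print(P.round(4),abs(sol.fun).max().round(4)); print(fk(S[-1][0],P)[1].as_matrix().round(3))
lo=np.array([-3.11,-.84,.21,-1.34,.05,-2.56]);hi=np.array([3.11,2.01,2.61,4.49,2.63,2.56])
def ik(x,M,q0s):
    best=None
    for q0 in q0s:
        r=least_squares(lambda q:np.concatenate([(fk(q,P)[0]-x)*10,(M.inv()*fk(q,P)[1]).as_rotvec()]),np.clip(q0,lo+.01,hi-.01),bounds=(lo+.01,hi-.01))
        if best is None or r.cost<best.cost: best=r
    return best
E
python3 kin.py && cat > cand.py <<'E'
from kin import *
from hk import T,HX,HZ
HY=np.cross(HZ,HX);F=np.stack([HX,HY,HZ],1) # tool<-hook
U,_,Vt=np.linalg.svd(F);F=U@Vt
q0s=[np.array(S[i][0]) for i in(5,6,8)]+[np.array([.6,0,2.,2.,.3,-.6]),np.array([.6,0,2.,-1.2,.3,2.5])]
def pose(ly,lx,cz,eps,tau,rho):
    c=np.array([.5244,.2267,cz])+ly*np.array([-.1138,.9935,0])+lx*np.array([.9935,.1138,0])
    Mh=R.from_euler("ZYX",[6.5+eps,tau,rho],degrees=True).as_matrix() # hook axes; tau>0 tips hx down
    Mt=Mh@F.T; return c-Mt@T["crown"],R.from_matrix(Mt)
if __name__=="__main__":
  for ly in(.065,.085):
    for eps in(0,8):
      for tau in(0,8,15,22):
        for rho in (0,):
          out=[]
          for lx,cz in((-.065,.317),(0.,.317),(0.,.265)):
            x,M=pose(ly,lx,cz,eps,tau,rho);b=ik(x,M,q0s);pe=np.linalg.norm(fk(b.x,P)[0]-x)*1000;ae=np.degrees(np.linalg.norm((M.inv()*fk(b.x,P)[1]).as_rotvec()))
            out.append(f"{pe:.0f}mm {ae:.0f}d q456 {b.x[3:].round(2)}")
          print(ly,eps,tau,out)
E
timeout 300 python3 cand.py
```

```text
Traceback (most recent call last):
  File "kin.py", line 13, in <module>
    sol=least_squares(lambda p:np.concatenate([fk(q,p)[0]-x for q,x in S]),[.1,0,.61,.41,0,.267]);P=sol.x
  File "kin.py", line 13, in <lambda>
    sol=least_squares(lambda p:np.concatenate([fk(q,p)[0]-x for q,x in S]),[.1,0,.61,.41,0,.267]);P=sol.x
                                               ~~^^^^^
  File "kin.py", line 9, in fk
    M=R.from_euler("ZYZYZ",[q1,q2+q3,q4,q5,q6])
  File "scipy/spatial/transform/_rotation.pyx", line 1413, in scipy.spatial.transform._rotation.Rotation.from_euler
ValueError: Expected axis specification to be a non-empty string of upto 3 characters, got ZYZYZ
```

```bash
sed -i 's|M=R.from_euler("ZYZYZ",\[q1,q2+q3,q4,q5,q6\])|M=R.from_euler("ZYZ",[q1,q2+q3,q4])*R.from_euler("YZ",[q5,q6+C6])|; s|^S=|C6=np.pi/2\nS=|' kin.py
cat > cand.py <<'E'
from kin import *
from hk import T,HX,HZ
HY=np.cross(HZ,HX);F=np.stack([HX,HY,HZ],1)
U,_,Vt=np.linalg.svd(F);F=U@Vt
q0s=[np.array(S[i][0]) for i in(6,8)]+[np.array([.6,0,2.,2.,.3,-.6])]
def pose(ly,lx,cz,eps,tau,rho):
    c=np.array([.5244,.2267,cz])+ly*np.array([-.1138,.9935,0])+lx*np.array([.9935,.1138,0])
    Mh=R.from_euler("ZYX",[6.5+eps,tau,rho],degrees=True).as_matrix()
    Mt=Mh@F.T; return c-Mt@T["crown"],R.from_matrix(Mt)
if __name__=="__main__":
  for ly in(.065,):
    for eps in(0,8):
      for tau in(-15,0,8,15,22):
          out=[]
          for lx,cz in((-.065,.317),(0.,.317),(0.,.265)):
            x,M=pose(ly,lx,cz,eps,tau,0);b=ik(x,M,q0s);pe=np.linalg.norm(fk(b.x,P)[0]-x)*1000;ae=np.degrees(np.linalg.norm((M.inv()*fk(b.x,P)[1]).as_rotvec()))
            out.append(f"{pe:.0f}mm {ae:.0f}d {b.x[3:].round(2)}")
          print(ly,eps,tau,out)
E
python3 kin.py && timeout 400 python3 cand.py
```

```text
[ 0.1387 -0.0045  0.5979  0.4198  0.0252  0.2615] 0.0113
[[ 0.72   0.146  0.678]
 [ 0.104 -0.989  0.102]
 [ 0.686 -0.003 -0.728]]
0.065 0 -15 ['1mm 2d [ 4.48  0.74 -2.34]', '0mm 0d [ 4.47  0.64 -2.42]', '0mm 0d [ 4.26  0.7  -2.16]']
0.065 0 0 ['3mm 12d [-0.58  0.52  2.55]', '2mm 9d [-0.62  0.48  2.55]', '3mm 8d [ 4.48  0.43 -2.46]']
0.065 0 8 ['2mm 6d [-0.53  0.65  2.55]', '1mm 3d [-0.57  0.61  2.55]', '1mm 5d [-0.57  0.5   2.55]']
0.065 0 15 ['0mm 0d [-0.48  0.77  2.55]', '0mm 0d [-0.44  0.74  2.44]', '0mm 0d [-0.52  0.61  2.54]']
0.065 0 22 ['0mm 0d [-0.32  0.89  2.39]', '0mm 0d [-0.28  0.87  2.28]', '0mm 0d [-0.32  0.75  2.33]']
0.065 8 -15 ['0mm 0d [ 4.33  0.59 -2.35]', '0mm 0d [ 4.18  0.5  -2.29]', '0mm 0d [ 3.95  0.61 -2.02]']
0.065 8 0 ['2mm 6d [-0.67  0.42  2.55]', '1mm 4d [-0.72  0.37  2.55]', '2mm 5d [ 4.44  0.31 -2.55]']
0.065 8 8 ['0mm 0d [-0.61  0.56  2.54]', '0mm 0d [-0.53  0.51  2.39]', '0mm 0d [-0.68  0.39  2.55]']
0.065 8 15 ['0mm 0d [-0.38  0.69  2.31]', '0mm 0d [-0.32  0.66  2.17]', '0mm 0d [-0.4   0.53  2.26]']
0.065 8 22 ['0mm 0d [-0.24  0.84  2.15]', '0mm 0d [-0.2   0.83  2.05]', '0mm 0d [-0.23  0.7   2.09]']
```

```bash
cat > plan.py <<'E'
from cand import *
from workcell import env
o=env.get_obs();p0=o["position"];M0=R.from_quat(o["orientation"])
def show(n,x,M,chk=1):
    s=""
    if chk:
        b=ik(x,M,[o["q"],np.array([.75,0,1.9,-.4,.6,2.3])]);s=f" err {np.linalg.norm(fk(b.x,P)[0]-x)*1000:.0f}mm {np.degrees(np.linalg.norm((M.inv()*fk(b.x,P)[1]).as_rotvec())):.1f}d q {b.x.round(2)}"
    print(n,x.round(4),"shift",((x-p0)/.025).round(2),"turn",(np.degrees((M*M0.inv()).as_rotvec())/6).round(2),s)
E
python3 - <<'E'
from plan import *
for n,a in dict(hi=(.08,-.061,.44,9,12,0),entry=(.08,-.061,.316,9,12,0),inn=(.08,.004,.316,9,12,0),down=(.08,.004,.263,9,12,0)).items(): show(n,*pose(*a))
E
```

```text
hi [0.3825 0.2792 0.4292] shift [-0.47 -0.86 -0.84] turn [-0.38  1.61  1.19]  err 0mm 0.0d q [ 0.78 -0.11  1.82 -0.34  0.93  2.22]
entry [0.3825 0.2792 0.3052] shift [-0.47 -0.86 -5.8 ] turn [-0.38  1.61  1.19]  err 0mm 0.0d q [ 0.78 -0.03  2.07 -0.47  0.63  2.4 ]
inn [0.447  0.2866 0.3052] shift [ 2.11 -0.56 -5.8 ] turn [-0.38  1.61  1.19]  err 0mm 0.0d q [ 0.68  0.06  1.98 -0.4   0.6   2.25]
down [0.447  0.2866 0.2522] shift [ 2.11 -0.56 -7.92] turn [-0.38  1.61  1.19]  err 0mm 0.0d q [ 0.68  0.12  2.06 -0.51  0.47  2.38]
```

>>> {"method": "play_rows", "body": {"plan": [[[-0.05, -0.08, -0.08], [-0.04, 0.15, 0.1]], [[-0.15, -0.25, -0.25], [-0.1, 0.4, 0.3]], [[-0.27, -0.5, -0.5], [-0.2, 0.8, 0.6]], [[-0.37, -0.7, -0.7], [-0.3, 1.2, 0.9]], [[-0.44, -0.82, -0.9], [-0.36, 1.5, 1.1]], [[-0.47, -0.86, -1.2], [-0.38, 1.61, 1.19]], [[-0.47, -0.86, -1.6], [-0.38, 1.61, 1.19]], [[-0.47, -0.86, -2.1], [-0.38, 1.61, 1.19]], [[-0.47, -0.86, -2.65], [-0.38, 1.61, 1.19]], [[-0.47, -0.86, -3.2], [-0.38, 1.61, 1.19]], [[-0.47, -0.86, -3.75], [-0.38, 1.61, 1.19]], [[-0.47, -0.86, -4.3], [-0.38, 1.61, 1.19]], [[-0.47, -0.86, -4.8], [-0.38, 1.61, 1.19]], [[-0.47, -0.86, -5.2], [-0.38, 1.61, 1.19]], [[-0.47, -0.86, -5.5], [-0.38, 1.61, 1.19]], [[-0.47, -0.86, -5.7], [-0.38, 1.61, 1.19]], [[-0.47, -0.86, -5.8], [-0.38, 1.61, 1.19]], [[-0.47, -0.86, -5.8], [-0.38, 1.61, 1.19]], [[-0.47, -0.86, -5.8], [-0.38, 1.61, 1.19]]]}}

```text
clock: 41.18
position: [0.3827, 0.2797, 0.3055]
orientation: [0.949, 0.129, 0.285, -0.039]
force: [0.7, -0.6, -5.2]
gripper_width: 0.0169
gripper_force: 60.0
```

```bash
python3 hk.py; python3 - <<'E'
from plan import *
print(o["clock"],o["position"].round(4),o["q"].round(2),o["force"].round(1))
for n,a in dict(inn=(.08,.004,.316,9,12,0),down=(.08,.004,.263,9,12,0)).items(): show(n,*pose(*a),chk=0)
from h import *
s=snap("scene","s10.png");from hk import hook
H=hook();print([proj(s,H["mid"]+a*H["hz"]+b*H["hx"]).round(0).tolist() for a,b in((.06,0),(.025,.0235),(-.025,.0235),(-.056,0))],"bar",[proj(s,np.array([.5244,.2267,z])+.08*np.array([-.1138,.9935,0])).round(0).tolist() for z in(.265,.251)])
g=s["frame"].mean(2);y0,x0=85,370
for r in range(0,70,2): print(y0+r,''.join(" .:-=+*#%@"[min(9,int(v/24))] for v in g[y0+r,x0:x0+75]))
E
```

```text
mid [0.4438 0.2967 0.2616]
crown [0.455  0.2997 0.3164]
seat [0.4326 0.2936 0.2068]
ltip [0.459  0.3009 0.2327]
hx [ 0.9425  0.2614 -0.2074]
hz [0.1997 0.0547 0.9784]
41.175 [0.3827 0.2797 0.3055] [ 0.74 -0.03  2.07 -0.45  0.62  2.35] [ 0.7 -0.6 -5.2]
inn [0.447  0.2866 0.3052] shift [ 2.57  0.28 -0.01] turn [-0.01  0.    0.  ] 
down [0.447  0.2866 0.2522] shift [ 2.57  0.28 -2.13] turn [-0.01  0.    0.  ] 
[[401.0, 95.0], [405.0, 109.0], [399.0, 125.0], [389.0, 131.0]] bar [[418.0, 118.0], [418.0, 123.0]]
85 :...:---:::=---:..:::::::::::::::-*****************************************
87 :..--=-:::..::-:.::::::::::::::::-*****************************************
89 .::--::--:...-:::::::::::::::::::=*****************************************
91 ::::.:---=:..::::::::::::::::::::+*****************************************
93 :::::=----:::::::::::::::::----::******************************************
95 :::::-::.::::-:::::::::-=+#####********************************************
97 ::::::::::::::::::::::-*+=====+********************************************
99 ::::::--:::::::::::::==-:::::::-
[... 1503 characters left out ...]
=--+=----:+*%#**+==--::::::::-==-::::::::-=+++-:::::::::::::
139 ==============++=++===-+#%#*++==--::::::::::--::::::::::==++=-:::::::::::::
141 ===========++++==+==+*#%#*+=====--:::::::::::::::::::::-==++=-::::::::::::-
143 ========+++++++++++*%#**+====+=====---:::::::--::::::-:-=+++-::::::::::::-:
145 =====+++++*#%#*+*#%#**+==+#%++==========:::-==-:::::----=++=-::::::::::::::
147 ==++++++##++++*%%#*++==+*+++++==+=======-::-==-:---::-:==++=:::::-:----::::
149 ++++++++@=++*#%#*+==+***++++++==+*+=====:::==----:::::-=+++-:::------::::--
151 +++++==**#*%#**+==+******+++++==*#####*++++=---:::::::-=+++-::-:--::::::--:
153 ++=====##%#**+===*******++++++*#++*####**+=--:::::::::==++=----::-::::-::::
```

>>> {"method": "play_rows", "body": {"plan": [[[0.06, 0.01, 0], [0, 0, 0]], [[0.2, 0.02, 0], [0, 0, 0]], [[0.45, 0.05, 0], [0, 0, 0]], [[0.8, 0.09, 0], [0, 0, 0]], [[1.2, 0.13, 0], [0, 0, 0]], [[1.6, 0.17, 0], [0, 0, 0]], [[1.95, 0.21, 0], [0, 0, 0]], [[2.25, 0.25, 0], [0, 0, 0]], [[2.45, 0.27, 0], [0, 0, 0]], [[2.57, 0.28, 0], [0, 0, 0]], [[2.57, 0.28, 0], [0, 0, 0]], [[2.57, 0.28, 0], [0, 0, 0]]]}}

```text
clock: 42.72
position: [0.4466, 0.2865, 0.3051]
orientation: [0.949, 0.129, 0.285, -0.038]
force: [-1.3, 0.9, -4.0]
gripper_width: 0.017
gripper_force: 60.0
```

```bash
python3 st.py; python3 hk.py | head -4
```

```text
42.725 [0.4466 0.2865 0.3051] [ 0.647  0.062  1.977 -0.376  0.585  2.207] 0.017 [-1.3  0.9 -4. ]
[[ 0.804  0.267  0.53 ]
 [ 0.224 -0.964  0.146]
 [ 0.55   0.001 -0.835]]
mid [0.5076 0.3034 0.2611]
crown [0.5189 0.3065 0.3159]
seat [0.4964 0.3003 0.2063]
ltip [0.5229 0.3077 0.2322]
```

>>> {"method": "play_rows", "body": {"plan": [[[0, 0, -0.1], [0, 0, 0]], [[0, 0, -0.3], [0, 0, 0]], [[0, 0, -0.6], [0, 0, 0]], [[0, 0, -1], [0, 0, 0]], [[0, 0, -1.35], [0, 0, 0]], [[0, 0, -1.6], [0, 0, 0]], [[0, 0, -1.8], [0, 0, 0]], [[0, 0, -1.9], [0, 0, 0]], [[0, 0, -1.95], [0, 0, 0]], [[0, 0, -1.95], [0, 0, 0]]]}}

```text
clock: 43.98
position: [0.4469, 0.2866, 0.2565]
orientation: [0.949, 0.129, 0.285, -0.038]
force: [1.0, -0.6, -4.4]
gripper_width: 0.0168
gripper_force: 60.0
```

>>> {"method": "play_rows", "body": {"plan": [[[0, 0, -0.05], [0, 0, 0]], [[0, 0, -0.1], [0, 0, 0]], [[0, 0, -0.12], [0, 0, 0]], [[0, 0, -0.12], [0, 0, 0]]]}}

```text
clock: 44.48
position: [0.4471, 0.2867, 0.2538]
orientation: [0.949, 0.129, 0.285, -0.039]
force: [0.2, -0.5, -2.3]
gripper_width: 0.0171
gripper_force: 60.0
```

```bash
python3 st.py; python3 hk.py | head -4
```

```text
44.475 [0.4471 0.2867 0.2538] [ 0.647  0.119  2.062 -0.479  0.456  2.325] 0.0171 [ 0.2 -0.5 -2.3]
[[ 0.804  0.267  0.531]
 [ 0.223 -0.964  0.147]
 [ 0.551  0.001 -0.834]]
mid [0.5081 0.3037 0.2099]
crown [0.5193 0.3067 0.2647]
seat [0.497  0.3006 0.1551]
ltip [0.5234 0.3079 0.181 ]
```

>>> {"method": "play_rows", "body": {"plan": [[[0, 0, -0.03], [0, 0, 0]], [[0, 0, -0.06], [0, 0, 0]], [[0, 0, -0.06], [0, 0, 0]], [[0, 0, -0.06], [0, 0, 0]]]}}

```text
clock: 44.98
position: [0.4475, 0.2871, 0.2531]
orientation: [0.949, 0.129, 0.286, -0.039]
force: [-0.0, -1.3, 4.5]
gripper_width: 0.017
gripper_force: 60.0
```

>>> {"method": "play_rows", "body": {"plan": [[[0, 0, 0], [0, 0, 0]], [[0, 0, 0], [0, 0, 0]], [[0, 0, 0], [0, 0, 0]], [[0.05, 0.01, -0.02], [0, 0, 0]], [[0.1, 0.03, -0.03], [0, 0, 0]], [[0.16, 0.05, -0.05], [0, 0, 0]], [[0.22, 0.06, -0.07], [0, 0, 0]], [[0.28, 0.08, -0.1], [0, 0, 0]], [[0.34, 0.09, -0.12], [0, 0, 0]], [[0.4, 0.11, -0.15], [0, 0, 0]], [[0.46, 0.13, -0.18], [0, 0, 0]], [[0.51, 0.14, -0.2], [0, 0, 0]], [[0.55, 0.15, -0.22], [0, 0, 0]], [[0.55, 0.15, -0.22], [0, 0, 0]], [[0.55, 0.15, -0.22], [0, 0, 0]], [[0.55, 0.15, -0.22], [0, 0, 0]]], "newtons": 5}}

```text
clock: 46.98
position: [0.4605, 0.2903, 0.2463]
orientation: [0.949, 0.129, 0.285, -0.038]
force: [-1.7, 1.3, 4.3]
gripper_width: 0.018
gripper_force: 5.0
```

```bash
python3 st.py; python3 - <<'E'
from h import *
s=snap("scene","s11.png")
C=np.array([.5244,.2267,.265])+.08*np.array([-.1138,.9935,0])
print("upright pred crown,seat,holder bottom",[proj(s,C+[0,0,z]).round(0).tolist() for z in(.004,-.112,-.233)])
g=s["frame"].mean(2);y0,x0=100,375
for r in range(0,90,2): print(y0+r,''.join(" .:-=+*#%@"[min(9,int(v/24))] for v in g[y0+r,x0:x0+70]))
E
```

```text
46.975 [0.4605 0.2903 0.2463] [ 0.634  0.148  2.048 -0.481  0.439  2.319] 0.018 [-1.7  1.3  4.3]
[[ 0.804  0.267  0.53 ]
 [ 0.224 -0.964  0.146]
 [ 0.55   0.001 -0.835]]
upright pred crown,seat,holder bottom [[418.0, 117.0], [413.0, 154.0], [409.0, 188.0]]
100 ::::............::::-::+---::..::::::-********************************
102 :::::............::::::--:::::::::::::-++++***************************
104 ::::::............::::--::..:-:::::::::-==-====++++*******#***********
106 :::::::............::::::.:-=-:::::-:::--=============++***++*********
108 ::::::::.........::::::..:=-:::::.:::----=============*##*+++=++++****
110 :::::::::....:::-...:..:-=-:::=--::.:==============*###*+=============
112 ::::::::::........:::.:==-::::::-:.:*#++=========*##**+==++===========
114 :::::::.........::::::.-::::...:-=+#######++===*##*++=-==++===========
116 ----=-........::.....::.:----:..-###############*+======+++===========
118 ====:......:......::::::---:-:.-***#####***#####**+=====+++===========
120 ::...........:::::::::::--:-::::*###**+++++===+***+*#+==++============
122 ..:.......::::
[... 1831 characters left out ...]
+++++=++=================
172 ===========================*%++++*+++*******++++++===+================
174 ==========================#=+#*+**=++*******+++++====+================
176 ==========================-===+%**+++*******++++++*#+=================
178 =-========================--===+++=+#%#**##*+++#%@%%%#*++=============
180 ===============================++==++++++*****++*%@@@@@%%%#**++=======
182 ===============-::::::::::--===++=+=+++++++*++++=++**++##%%%%%%%%#**++
184 =============-::::::::::::::::----==+++++*+**++=++***+===+++*#%#%%%%%*
186 ===========-::::::::::::::::======-:::::=++++=+=++****=--::-=====++*==
188 =========-::::..-+==-..::::::======:::::::-+++=++****+++====--:-::--:=
```

>>> {"method": "play_rows", "body": {"plan": [[[0, 0, 0], [0, 0, 0]], [[0, 0, 0], [0, 0, 0]], [[0, 0, 0], [0, 0, 0]], [[0, 0, 0], [0, 0, 0]], [[-0.1, -0.03, 0.05], [0, 0, 0]], [[-0.3, -0.08, 0.15], [0, 0, 0]], [[-0.6, -0.16, 0.3], [0, 0, 0]], [[-1, -0.28, 0.5], [0, 0, 0]], [[-1.5, -0.42, 0.75], [0, 0, 0]], [[-2.1, -0.58, 1.05], [0, 0, 0]], [[-2.7, -0.75, 1.35], [0, 0, 0]], [[-3.2, -0.9, 1.6], [0, 0, 0]], [[-3.2, -0.9, 1.6], [0, 0, 0]], [[-3.2, -0.9, 1.6], [0, 0, 0]]], "jaw": 155}}

```text
clock: 48.78
position: [0.3806, 0.2679, 0.2865]
orientation: [0.949, 0.129, 0.285, -0.038]
force: [-0.7, -0.1, 0.3]
gripper_width: 0.0357
gripper_force: 0.0
```

```bash
cat > mot.py <<'E'
from h import *
a=snap("scene","ma.png");b=snap("top","mb.png");import time
A=[a["frame"]]
for i in range(6): A.append(env.capture("scene")["frame"])
print([round(float(np.abs(x.astype(int)-A[0])[100:195,380:440].max(2).mean()),2) for x in A[1:]])
E
python3 st.py; python3 mot.py; python3 - <<'E'
from h import *
s=load("ma.png");g=s["frame"].mean(2);y0,x0=104,380
for r in range(0,90,2): print(y0+r,''.join(" .:-=+*#%@"[min(9,int(v/24))] for v in g[y0+r,x0:x0+65]))
t0=load("top0.png");t=load("mb.png");d=cv2.absdiff(t["frame"],t0["frame"]).max(2);s0=load("scene0.png");ds=cv2.absdiff(s["frame"],s0["frame"]).max(2)
print("tall",ds[285:325,300:322].mean(),"tool",ds[262:275,258:272].mean(),"pump",ds[205:245,400:440].mean(),"purple",ds[350:395,200:235].mean(),"blackpink",ds[175:210,312:327].mean())
E
```

```text
48.775 [0.3806 0.2679 0.2865] [ 0.722 -0.022  2.117 -0.469  0.561  2.36 ] 0.0357 [-0.7 -0.1  0.3]
[[ 0.804  0.268  0.531]
 [ 0.224 -0.964  0.147]
 [ 0.551  0.001 -0.835]]
[2.89, 3.92, 4.89, 5.63, 6.17, 6.54]
104 :::::::::::::::::::--================-====+++********#***********
106 :::-:::::::::::--=====+==========================++***++*********
108 ...::::::::---=========##*+======================*##*+++=++++****
110 ....::::--=============######++===============*###*+=============
112 .....:-================##########++=========*##**+==++===========
114 ......:-===============##############++===*##*++=-==++===========
116 :......:-==============*###################*+======+++===========
118 ::......:-=============#####**#####***#####*++=====+++===========
120 :-:......:-=========++#########*++*++++==+****##+==++============
122 :::::.....::::----**##########*+=###**==+*++++*#+=++++===========
124 :::::..::::::::::::::--+**###%%%##*+==*####*++=*==+++*##*+=======
126 ::::::::::-::::::--:-:-=*++++**####*+#######+==*==++=*######*+===
128 ::::::::::::::::-:---=+=--+#*===+**++***####+=++
[... 1671 characters left out ...]
+++**%*+==================
178 ====================-====++=+*%%#%%#+*%#**+*%%%##*++=============
180 =====================-===+==+=++++++*++*+++*%@@@@@%%%#**++=======
182 =================:::--===++=++++++++++*++++=++**++#%%%%%%%%%#**++
184 ================-:::======--=++++******+++=++***+====++*#%#%%%%%*
186 =======-===-=--==:::=========-:::::=++++=+=++****=-:::-====+++*==
188 =========::-*##=:.::-=========:::::::-+++=++****+++====--:-::---=
190 ========+.:::::.:.:::=======:::::=###*#*+++*****++++=========--==
192 =-====+++=+--::--:::::====::::::-*@@@@@@+----==--==--============
tall 3.4863636363636363 tool 8.835164835164836 pump 2.858125 purple 4.959365079365079 blackpink 66.93523809523809
```

Hook and holder hang free, but they swing slightly. I'll back the arm off and wait for it to settle.

>>> {"method": "play_rows", "body": {"plan": [[[-0.1, 0, 0.3], [0, 0, 0]], [[-0.3, 0, 0.9], [0, 0, 0]], [[-0.5, 0, 1.6], [0, 0, 0]], [[-0.6, 0, 2.4], [0, 0, 0]], [[-0.6, 0, 3], [0, 0, 0]], [[-0.6, 0, 3.2], [0, 0, 0]], [[-0.6, 0, 3.2], [0, 0, 0]], [[-0.6, 0, 3.2], [0, 0, 0]], [[-0.6, 0, 3.2], [0, 0, 0]], [[-0.6, 0, 3.2], [0, 0, 0]], [[-0.6, 0, 3.2], [0, 0, 0]], [[-0.6, 0, 3.2], [0, 0, 0]], [[-0.6, 0, 3.2], [0, 0, 0]], [[-0.6, 0, 3.2], [0, 0, 0]], [[-0.6, 0, 3.2], [0, 0, 0]], [[-0.6, 0, 3.2], [0, 0, 0]], [[-0.6, 0, 3.2], [0, 0, 0]], [[-0.6, 0, 3.2], [0, 0, 0]], [[-0.6, 0, 3.2], [0, 0, 0]], [[-0.6, 0, 3.2], [0, 0, 0]]]}}

```text
clock: 51.68
position: [0.3656, 0.2678, 0.3663]
orientation: [0.949, 0.129, 0.285, -0.038]
force: [0.1, 0.1, -0.9]
gripper_width: 0.0356
gripper_force: 0.0
```

```bash
python3 mot.py; python3 - <<'E'
from h import *
for n in("top0.png","mb.png"):
    t=load(n);hs=cv2.cvtColor(t["frame"],cv2.COLOR_RGB2HSV)
    for k,lo,hi in(("blue",(105,120,60),(125,255,255)),("green",(45,90,30),(80,255,255)),("purple",(130,100,40),(155,255,255)),("pink",(160,60,120),(178,255,255))):
        ys,xs=np.where(cv2.inRange(hs,lo,hi));print(n,k,len(xs),xs.mean().round(1) if len(xs) else 0,ys.mean().round(1) if len(xs) else 0)
    m=t["frame"].max(2)[255:285,235:270]<30;ys,xs=np.where(m);print("black",len(xs),xs.mean()+235,ys.mean()+255)
E
```

```text
[2.0, 2.01, 1.85, 1.62, 1.69, 2.07]
top0.png blue 530 415.9 291.3
top0.png green 3094 279.0 172.2
top0.png purple 676 451.5 188.9
top0.png pink 204 223.1 277.9
black 123 251.21138211382114 268.6666666666667
mb.png blue 974 450.5 318.8
mb.png green 3301 276.1 173.7
mb.png purple 687 451.5 189.0
mb.png pink 214 229.3 275.3
black 61 265.5245901639344 271.2950819672131
```

```bash
python3 - <<'E'
from h import *
for n in("top0.png","t2.png","t3.png","t5.png","top9.png","mb.png"):
    t=load(n);f=t["frame"].max(2)[250:295,195:280];hs=cv2.cvtColor(t["frame"],cv2.COLOR_RGB2HSV)[250:295,195:280]
    k=cv2.inRange(hs,(160,60,60),(178,255,255))>0;ys,xs=np.where(k);b=f<30;yb,xb=np.where(b)
    print(n,"pink",len(xs),(xs.mean()+195).round(1),(ys.mean()+250).round(1),"black",len(xb),(xb.mean()+195).round(1),(yb.mean()+250).round(1))
t=load("mb.png")["frame"].mean(2)
for r in range(246,300,2): print(r,''.join(" .:-=+*#%@"[min(9,int(v/24))] for v in t[r,195:285]))
s=load("ma.png")["frame"].mean(2)
for r in range(150,225,3): print(r,''.join(" .:-=+*#%@"[min(9,int(v/24))] for v in s[r,295:365]))
E
```

```text
top0.png pink 213 218.8 279.6 black 123 251.2 268.7
t2.png pink 213 218.7 279.6 black 117 251.2 268.6
t3.png pink 204 219.0 279.7 black 123 269.8 274.5
t5.png pink 211 218.7 279.6 black 109 269.5 274.3
top9.png pink 215 218.7 279.6 black 117 269.7 274.4
mb.png pink 215 218.8 279.6 black 116 269.5 274.3
246 =====-=======-=-=-===---------------------------------------------------------------------
248 ------------------------------------------------------------------------------------------
250 ------------------=--===-===--==========================----::::::---=============--==-=--
252 -======================================================-::::::::::::-=====================
254 -==================================================--:-------::::::::-====================
256 ========================================-=======--:--========-:::::::-====================
258 -===----==-=-------==-------=--------------==--=---===========--:::::-==========------====
260 ====----=-=------==-=---=--===-================================-::::-======--:::::::::::::
262 ================================
[... 2943 characters left out ...]
=========================
198 ===========================::==========-::============================
201 ----:::::::::....:========::=============:============================
204 ::..:.::::::----::.:=====-:-==========================================
207 =================-..:==-=::===========================================
210 ==============-:....:===::=============:==============================
213 ========:::::.....:=====::===========:::==============================
216 =========...:::-:::======:::-::--:-:::-===============================
219 ===============:::::=========-----====================================
222 ==---==:::::::::::-==+================================================
```

>>> {"method": "play_rows", "body": {"plan": [[[0, 0, 0], [0, 0, 0]], [[0, 0, 0], [0, 0, 0]], [[0, 0, 0], [0, 0, 0]], [[0, 0, 0], [0, 0, 0]], [[0, 0, 0], [0, 0, 0]], [[0, 0, 0], [0, 0, 0]], [[0, 0, 0], [0, 0, 0]], [[0, 0, 0], [0, 0, 0]], [[0, 0, 0], [0, 0, 0]], [[0, 0, 0], [0, 0, 0]], [[0, 0, 0], [0, 0, 0]], [[0, 0, 0], [0, 0, 0]], [[0, 0, 0], [0, 0, 0]], [[0, 0, 0], [0, 0, 0]], [[0, 0, 0], [0, 0, 0]], [[0, 0, 0], [0, 0, 0]], [[0, 0, 0], [0, 0, 0]], [[0, 0, 0], [0, 0, 0]], [[0, 0, 0], [0, 0, 0]], [[0, 0, 0], [0, 0, 0]]]}}

```text
clock: 54.58
position: [0.3656, 0.2678, 0.3664]
orientation: [0.949, 0.129, 0.285, -0.038]
force: [-0.1, 0.2, -0.6]
gripper_width: 0.0355
gripper_force: 0.0
```

>>> {"method": "play_rows", "body": {"plan": [[[0, 0, 0], [0, 0, 0]], [[0, 0, 0], [0, 0, 0]], [[0, 0, 0], [0, 0, 0]], [[0, 0, 0], [0, 0, 0]], [[0, 0, 0], [0, 0, 0]], [[0, 0, 0], [0, 0, 0]], [[0, 0, 0], [0, 0, 0]], [[0, 0, 0], [0, 0, 0]], [[0, 0, 0], [0, 0, 0]], [[0, 0, 0], [0, 0, 0]], [[0, 0, 0], [0, 0, 0]], [[0, 0, 0], [0, 0, 0]], [[0, 0, 0], [0, 0, 0]], [[0, 0, 0], [0, 0, 0]], [[0, 0, 0], [0, 0, 0]], [[0, 0, 0], [0, 0, 0]], [[0, 0, 0], [0, 0, 0]], [[0, 0, 0], [0, 0, 0]], [[0, 0, 0], [0, 0, 0]], [[0, 0, 0], [0, 0, 0]]]}}

```text
clock: 57.08
position: [0.3656, 0.2678, 0.3664]
orientation: [0.949, 0.129, 0.285, -0.038]
force: [0.8, 0.1, 0.4]
gripper_width: 0.0357
gripper_force: 0.0
```

```bash
python3 mot.py; python3 - <<'E'
from h import *
s=load("ma.png");print("static noise", env.get_obs()["clock"])
a=env.capture("scene")["frame"].astype(int);b=env.capture("scene")["frame"].astype(int);d=np.abs(a-b).max(2);print("hang",d[100:195,380:440].mean(),"static",d[240:330,250:320].mean())
print(env.sign_off())
E
```

```text
[1.38, 1.38, 1.39, 1.38, 1.38, 1.39]
static noise 57.475
hang 1.3805263157894736 static 1.256190476190476
the job is handed in; nothing more can be done
None
```

The holder hangs still and free on the long hook on the rail, but the job was not clean: I dropped the hook once, regripped it from the table, and knocked over the black look-alike hook, which I left lying.

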